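Build an alternating clutch pack on a splined hub

TASK

Build the clutch pack on the splined hub: slide on all the black friction discs that are there and the two steel separator plates, lifted out of their open dies, one by one in turn, beginning with a friction disc at the bottom so that discs and plates alternate all the way up. Every friction disc's tab must point to the side of the red mark and every separator's tab to the opposite side, each lying flat on the one below. Then finish the pack with the orange collar, flat on top round the hub, and do not knock the meter box about.

Things in the scene. Friction and masses are not known exactly. Their poses are not given: they have to be found in the camera images.
- hub: Fixed grey fixture plate 150 x 90 x 8 mm with an upright splined steel hub. Origin: underside, on the hub axis; x points to the red mark. The stack rests on a round shoulder, 50 mm across, top at 30 mm; layer n has its underside at 30 + 8(n-1) mm. Shaft above: 27 mm core, four ribs 10 mm wide (35 mm over all) at 45 degrees to x and y, to 76 mm; cone nose, tip 18 mm across, to 83 mm.
- hub_mark (a point): Red mark on the fixture plate, 61 mm from the hub axis along the hub's +x; point on its top, 10 mm above the bench. The hub's four grooves lie along its +-x and +-y and take the plates' inner teeth with about 2.5 mm play: a plate goes on in any quarter turn, and once on can turn only about 0.2 rad.
- disc_1_mid (a point): Friction disc: black ring, brass-coloured tab along its +x; may be absent. Point: centre of its hole, half-way up. 8 mm thick, about 90 g. Two straight flanks at y = +-30 mm (straight for x = -24..24, grip there); reaches from x = -37 to the tab's end at x = +60; tab 24 mm wide. Hole 42 mm with four inner teeth 8 mm wide at +-x, +-y (tips 32 mm apart). Starts flat on the bench; both faces alike.
- disc_2_mid (a point): Friction disc: black ring, brass-coloured tab along its +x; may be absent. Point: centre of its hole, half-way up. 8 mm thick, about 90 g. Two straight flanks at y = +-30 mm (straight for x = -24..24, grip there); reaches from x = -37 to the tab's end at x = +60; tab 24 mm wide. Hole 42 mm with four inner teeth 8 mm wide at +-x, +-y (tips 32 mm apart). Starts flat on the bench; both faces alike.
- disc_3_mid (a point): Friction disc: black ring, brass-coloured tab along its +x; may be absent. Point: centre of its hole, half-way up. 8 mm thick, about 90 g. Two straight flanks at y = +-30 mm (straight for x = -24..24, grip there); reaches from x = -37 to the tab's end at x = +60; tab 24 mm wide. Hole 42 mm with four inner teeth 8 mm wide at +-x, +-y (tips 32 mm apart). Starts flat on the bench; both faces alike.
- sep_1_mid (a point): Separator plate, all bare steel; starts lying in the cavity of blue die 1, underside 16 mm above the bench. Same shape as the discs: tab along its +x to x = +60 mm (24 wide), other end x = -37; grip flanks at y = +-30 mm; hole 42 mm, four inner teeth at +-x, +-y (tips 32 mm apart); 8 mm thick, about 90 g. Point: centre of the hole, half-way up.
- sep_2_mid (a point): Separator plate, all bare steel; starts lying in the cavity of blue die 2, underside 16 mm above the bench. Same shape as the discs: tab along its +x to x = +60 mm (24 wide), other end x = -37; grip flanks at y = +-30 mm; hole 42 mm, four inner teeth at +-x, +-y (tips 32 mm apart); 8 mm thick, about 90 g. Point: centre of the hole, half-way up.
- die_1: Fixed open blue die, 114 x 76 mm. Origin: underside, below the plate's hole; x points along the plate's tab. Cavity floor 16 mm high and 52 mm wide (narrower than the plate), walls to 28 mm, screw heads to 31 mm, about 2 mm clear of the plate. Both flanks are cut open (x = -28 to +37 mm) down to a base 8 mm high, for fingers to straddle the plate and lift it straight up.
- die_2: Fixed open blue die, 114 x 76 mm. Origin: underside, below the plate's hole; x points along the plate's tab. Cavity floor 16 mm high and 52 mm wide (narrower than the plate), walls to 28 mm, screw heads to 31 mm, about 2 mm clear of the plate. Both flanks are cut open (x = -28 to +37 mm) down to a base 8 mm high, for fingers to straddle the plate and lift it straight up.
- collar_mid (a point): Orange retaining collar: plain round ring, 60 mm outside, hole 42 mm, 16 mm high, about 100 g, flat on the bench. Point: its centre, half-way up. It can be gripped across any diameter; near the low rail along the back of the bench (fixed, its front at about x = 0.60 m, about 50 mm high) close the fingers parallel to the rail.
- meter_box: White and black meter box, 130 x 105 x 70 mm, near the right edge of the bench; not needed. Origin: centre of the underside.

How it is judged (in metres and radians):
On the way, in this order (a step that is already met when the one before it is completed fails the run):
1. every disc and separator present is on the hub, alternating from a friction disc at the bottom, disc tabs to the red mark and separator tabs opposite (horizontal distance between each of disc_1_mid, disc_2_mid, disc_3_mid, sep_1_mid, sep_2_mid and hub below 0.005 m and angle between the z axis of each of disc_1_mid, disc_2_mid, disc_3_mid, sep_1_mid, sep_2_mid and the z axis of hub, either way round below 0.08 rad and (z of disc_1_mid in the frame of hub between 0.031 and 0.037 m or z of disc_1_mid in the frame of hub between 0.047 and 0.053 m or z of disc_1_mid in the frame of hub between 0.063 and 0.069 m) and x of hub_mark in the frame of disc_1_mid above 0.045 m and y of hub_mark in the frame of disc_1_mid between -0.018 and 0.018 m and (z of disc_2_mid in the frame of hub between 0.031 and 0.037 m or z of disc_2_mid in the frame of hub between 0.047 and 0.053 m or z of disc_2_mid in the frame of hub between 0.063 and 0.069 m) and x of hub_mark in the frame of disc_2_mid above 0.045 m and y of hub_mark in the frame of disc_2_mid between -0.018 and 0.018 m and (z of disc_3_mid in the frame of hub between 0.031 and 0.037 m or z of disc_3_mid in the frame of hub between 0.047 and 0.053 m or z of disc_3_mid in the frame of hub between 0.063 and 0.069 m) and x of hub_mark in the frame of disc_3_mid above 0.045 m and y of hub_mark in the frame of disc_3_mid between -0.018 and 0.018 m and (z of sep_1_mid in the frame of hub between 0.039 and 0.045 m or z of sep_1_mid in the frame of hub between 0.055 and 0.061 m) and x of hub_mark in the frame of sep_1_mid below -0.045 m and y of hub_mark in the frame of sep_1_mid between -0.018 and 0.018 m and (z of sep_2_mid in the frame of hub between 0.039 and 0.045 m or z of sep_2_mid in the frame of hub between 0.055 and 0.061 m) and x of hub_mark in the frame of sep_2_mid below -0.045 m and y of hub_mark in the frame of sep_2_mid between -0.018 and 0.018 m), for 0.2 s.
2. the collar lies on top of the pack (horizontal distance between collar_mid and hub below 0.005 m and angle between the z axis of collar_mid and the z axis of hub, either way round below 0.08 rad and (z of collar_mid in the frame of hub between 0.067 and 0.073 m or z of collar_mid in the frame of hub between 0.075 and 0.081 m)), for 0.2 s.
At the end, for the whole second after the job is handed in: Discs in layers 1, 3 (5), tabs to the red mark, separators in 2, 4, tabs opposite, collar on top: all flat (0.08 rad), centred on the hub within 5 mm, heights within 3 mm of their layers, the mark within 18 mm of each tab line (all of step 1 and all of step 2); the robot touches nothing.
It fails at once if the meter box is knocked more than 4 cm from its place (distance of meter_box from where it was at the start of the episode above 0.04 m).
Of disc_1, disc_2, disc_3 only 2 to 3 are there at a start; the rules pass over those that are not, and their reading is None.
At some moment in a run one of collar may be knocked a few centimetres aside while the robot is not near it.
Once in a run the grip may slacken for a moment while it holds something.
It also fails if it takes over 208 s, if anything falls off the work surface, if the arm or the gripper's body presses on something with over 40 N, if the wrist force passes 120 N, or if a joint passes its speed limit or range.

ROBOT

A 6-joint arm with a two-finger parallel gripper is mounted at the origin on a cart in front of the work surface, level with it; the furniture and walls round the work are solid. World frame = base frame: x ahead of the robot, y to its left, z up, the work surface at z = 0. Lengths are in mm, angles in rad, forces in N, time in s.
With the tool pointing down it reaches from about 275 to 750 mm from the base axis. Payload 10.2 kg.
Tool frame: the origin (TCP) lies at the very end of the fingers, on their centre line; the grasp point (between the pads) lies 19 mm behind it; z points along the fingers, y is the line along which they close (so a half turn about z gives the same grasp; the last joint's range is limited). The gripper opens to 85 mm and grips with 20 to 120 N. Pads are 22 mm wide; open, the fingers measure 114 mm over their backs; the gripper's body (76 mm by 85 mm) begins 54 mm behind the grasp point. The pads swing forward as they close: fully open they stand 13 mm farther back than shut.
Start: joints at [-1.549, 0.313, 1.498, -0, 1.331, -0.223], TCP at [127.227, -509.357, 231.294] pointing down, gripper open.
Joint ranges: [-2.94, 2.94], [-0.97, 2.17], [0.19, 2.56], [-1.23, 4.37], [0.02, 3.11], [-2.88, 2.88]. Speed limits (rad/s): [2.39, 2.39, 3.01, 3.14, 3.14, 3.14].

INTERFACE

Orientations are given as a unit quaternion [w, x, y, z].
In Python, from rig import telemetry, optics, ctrl gives the robot as it stands.
- The arm moves only by the tool servo_tool, never from a script. Its argument "deltas" is a list of rows, each a list of 3 entries, a list of its own where there are three numbers: the shift along the tool's x, y, z in units of 20 cm (1.0 is 20 cm), then the turn, a rotation vector about the tool's x, y, z in units of 90 degrees (1.0 is 90 degrees), then the opening, from 0 (shut) to 1 (fully open). A call has 1 to 8 rows; each row shifts and turns the commanded pose from where the row before left it, along the tool's axes as they then stand; what a row does not reach is not made up. A row lasts 1/10 s, in which the tool goes at most 50 mm and 8.59 degrees, less where a joint would pass 70% of its speed; a pose out of reach is approached as far as the arm can. A call with a number of a shift or a turn outside -1 to 1 is refused whole. A call with a gripper value outside its range is refused whole. The fingers move at their own pace and stop on an object; "squeeze" is the grip in N (left out, the last holds). Time passes only in rows, so rows that do not move let the fingers close. It gives the time, the measured TCP pose, the force, the opening and the grip force at its end, in the units of the state.
- telemetry.sense(): the state, without advancing time (a new reading comes with each control period).
- optics.capture(name): name is "scene" or "top" or "wrist"; returns the picture (384x512x3 uint8, blue, green, red); there is no depth.
- optics.camera_model(name): a dict with "vfov" (degrees; the focal length in pixels is half the picture's height over the tangent of half this angle, whatever the lens; pixels are square), "cx", "cy" (the principal point, pixels), "R" (3x3) and "t" (3): a world point X has camera coordinates R X + t; the wrist camera has in their place "mount" (4x4, takes a point from camera to tool coordinates, whose origin is the TCP and whose axes are the flange's). Camera axes: x right, y down, z forward; pixel columns grow to the right and rows downward; lengths in mm; the calibration is good to about 2 mm. The wrist camera is an equidistant fisheye: a pixel r from the principal point sees the ray r / f radians off the axis. A picture is of the moment at which its call begins: read the wrist's pose just before it. camera_model takes no time and is no camera call.
- ctrl.finish_job(): hands the job in; it is judged then, once.
The state is a dict: "time_s": time; "joints": joint angles; "dq": joint speeds; "tau": joint torques, N m; "eef_pos": TCP position; "ee_rot": TCP orientation; "force": force on the tool from outside, world axes, zero at the start; "wrist_torque": the same for the moment, N m; "grip_width": opening from 0.0 (shut) to 1.0 (fully open); "grip_force": force on a finger pad.
Only numpy, scipy, OpenCV 4.12 (cv2) and the standard library are available. Lean on these libraries where they do the work, as an engineer would, in place of code of your own. Each camera call takes 0.05 s, during which the arm holds its last target. There are 200 camera calls.

## Working session

There is one attempt and no reset: what is moved stays moved. The work goes in short steps, Python scripts to look and compute and a tool call to move; the robot and the scene stay as the last step left them, time stands still between calls to the robot, and variables do not carry over. Pictures are saved under pics/ and viewed, at most 14 in all, crops included, and the job is handed in when it is done.

Besides the shell and the picture viewer there is one more tool, called after ">>>" by a JSON object that holds its "fn" and its "kwargs", one argument or row to a line. servo_tool: Moves the arm, as the interface text tells. Its arguments: {"type":"object","properties":{"deltas":{"type":"array"},"squeeze":{"type":"number"}},"required":["deltas"]}

```bash
ls; mkdir -p pics; python3 - <<'E'
from rig import telemetry, optics, ctrl
import cv2,numpy as np
a=optics.capture("scene");b=optics.capture("top")
cv2.imwrite("pics/s0.png",a);cv2.imwrite("pics/t0.png",cv2.resize(b,(800,600),interpolation=cv2.INTER_CUBIC))
for n in("scene","top","wrist"):print(n,optics.camera_model(n))
print(telemetry.sense())
E
```

```text
pics
scene {'vfov': 49.634030303450785, 'cx': 256.70473405834827, 'cy': 193.38070965334785, 'R': array([[-0.70024052, -0.71379223, -0.012801  ],
       [-0.54536896,  0.54641382, -0.6356136 ],
       [ 0.46069069, -0.43810113, -0.77190122]]), 't': array([189.27289769, 358.68709962, 986.81213078])}
top {'vfov': 47.6523644678785, 'cx': 255.79962605599604, 'cy': 190.21360129367247, 'R': array([[ 0.0151793 , -0.99987891,  0.00342874],
       [-0.99901155, -0.01530924, -0.04173191],
       [ 0.04177935, -0.00279189, -0.99912296]]), 't': array([-162.81376177,  440.92460277, 1139.97088889])}
wrist {'vfov': 65.70646984690485, 'cx': 257.06735575039454, 'cy': 195.0434263996997, 'mount': array([[ 1.05515736e-04, -9.46468441e-01, -3.22796343e-01,
         8.26931259e+01],
       [ 9.99999860e-01, -6.75993636e-05,  5.25087689e-04,
        -7.09285568e-01],
       [-5.18799754e-04, -3.22796353e-01,  9.46468301e-01,
        -1.42097815e+02],
       [ 0.00000000e+00,  0.00000000e+00,  0.00000000e+00,
         1.00000000e+00]])}
{'time_s': 0.1, 'joints': array([-1.54941644e+00,  3.13406339e-01,  1.49830465e+00,  7.15973586e-06,
        1.33097150e+00, -2.23406952e-01]), 'dq': array([ 9.10918571e-05, -1.82006280e-03, -2.38624098e-03,  4.44575699e-04,
        7.93592293e-04,  2.48106539e-03]), 'tau': array([ 2.87057155e-03, -4.12897897e+01, -2.60142535e+01, -2.62491249e-04,
        3.08269111e-03, -2.56750218e-05]), 'eef_pos': array([ 127.21552535, -509.14692774,  230.80725856]), 'ee_rot': array([-5.41786673e-04,  9.92519227e-01,  1.22087207e-01,  5.84094520e-05]), 'force': array([ 0.13217045, -0.15124186, -0.41588851]), 'wrist_torque': array([ 0.00297189, -0.00049847, -0.04247634]), 'grip_force': 0.0, 'grip_width': 1.0020237832316903}
```

View pics/t0.png

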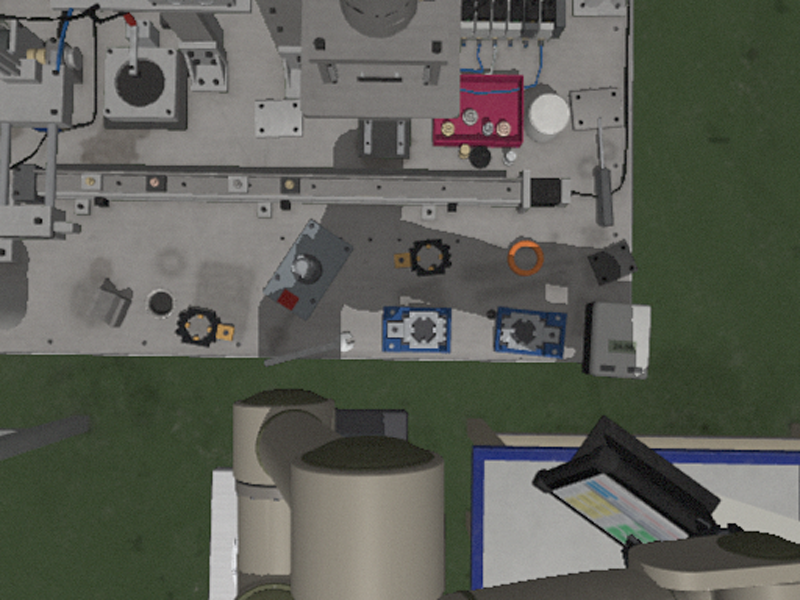

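View pics/s0.png

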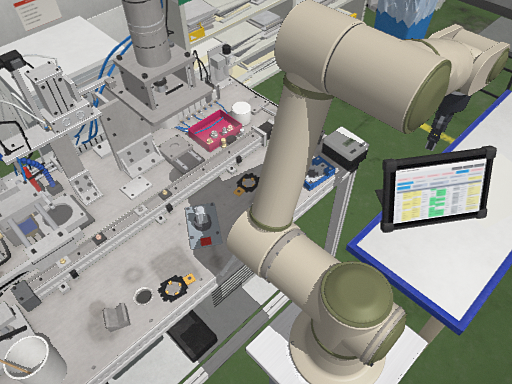

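The top view shows two discs, at about (198,327) with its tab to the right and (430,257) with its tab to the left. The dies are at (418,329) and (531,331), the collar at (525,257), the hub at (307,267) and its red mark at (287,298). I'll zoom in on the work strip to measure.

```bash
cat > h.py <<'E'
from rig import telemetry, optics, ctrl
import cv2,numpy as np
from scipy.spatial.transform import Rotation as Ro
def ray(name,u,v,st=None):
    m=optics.camera_model(name);f=192/np.tan(np.radians(m['vfov']/2))
    d=np.array([u-m['cx'],v-m['cy']])
    if name!='wrist':
        R,t=m['R'],m['t'];return -R.T@t,R.T@np.array([d[0]/f,d[1]/f,1])
    r=np.hypot(*d);th=r/f;c=np.array([*(d/max(r,1e-9)*np.sin(th)),np.cos(th)])
    q=st['ee_rot'];W=Ro.from_quat([*q[1:],q[0]]).as_matrix();M=m['mount']
    return W@M[:3,3]+st['eef_pos'],W@M[:3,:3]@c
def pix(name,u,v,z,st=None):
    o,d=ray(name,u,v,st);return (o+d*(z-o[2])/d[2])
def shot(fn):
    st=telemetry.sense();im=optics.capture('wrist');cv2.imwrite(fn,im)
    np.save('st.npy',st,allow_pickle=True);cv2.imwrite('last.png',im);return st,im
E
python3 - <<'E'
from h import *
b=optics.capture("top");cv2.imwrite('top.png',b)
c=b[128:240,100:420];cv2.imwrite("pics/t1.png",cv2.resize(c,(800,280),interpolation=cv2.INTER_CUBIC))
for n,u,v,z in [('hub',307,267,83),('mark',287,298,10),('d1',198,327,8),('d1tab',227,331,8),('d2',430,257,8),('d2tab',402,260,8),('die1',426,329,24),('die2',523,331,24),('collar',525,257,16)]:
    print(n,pix('top',u/1.5625,v/1.5625,z).round(1))
E
```

```text
hub [486.   -8.2  83. ]
mark [439.1  34.4  10. ]
d1 [387.8 183.8   8. ]
d1tab [381.8 134.7   8. ]
d2 [ 512.6 -206.5    8. ]
d2tab [ 506.7 -159.     8. ]
die1 [ 390.4 -200.7   24. ]
die2 [ 389.5 -362.6   24. ]
collar [ 514.2 -366.5   16. ]
```

View pics/t1.png

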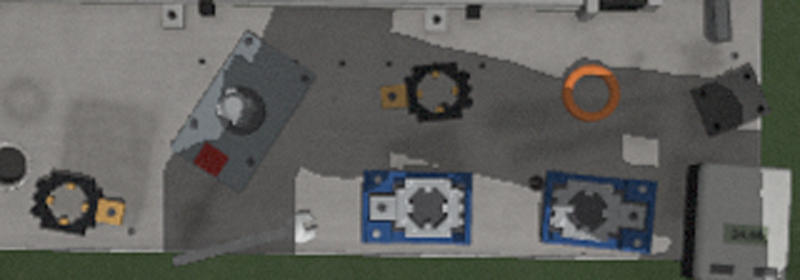

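Zoomed crop (2.5x, offset (100,128)):
- **Disc 1:** centre (68,203), tab (110,212).
- **Disc 2:** centre (437,91), tab (392,97).
- **Separator 1:** centre (430,208), tab to the left at (380,207).
- **Separator 2:** centre (587,212), tab to the right at (634,215).
- **Collar:** (591,92).
- **Red mark:** (211,160).

I see only two discs.

```bash
cat >> h.py <<'E'
def go(x,y,z,phi=None,st=None):
    """print shift (units) in present tool axes, then turn about tool z (units)"""
    st=st or telemetry.sense();q=st['ee_rot'];W=Ro.from_quat([*q[1:],q[0]])
    s=W.inv().apply(np.array([x,y,z])-st['eef_pos'])/200
    M=W.as_matrix();p=np.arctan2(M[1,0],M[0,0])
    out='shift %s'%s.round(4)
    if phi is not None:
        T=Ro.from_matrix(np.array([[np.cos(phi),np.sin(phi),0],[np.sin(phi),-np.cos(phi),0],[0,0,-1]]))
        rv=(W.inv()*T).as_rotvec()/(np.pi/2);out+=' turn %s'%rv.round(4)
    print(out,'| phi %.3f'%p,'pos',st['eef_pos'].round(1),'t',round(st['time_s'],1),'tilt',(M[:2,2]).round(4))
def toc(p,name,st=None):
    """project world point"""
    m=optics.camera_model(name);f=192/np.tan(np.radians(m['vfov']/2))
    if name!='wrist': c=m['R']@p+m['t'];return np.array([m['cx']+f*c[0]/c[2],m['cy']+f*c[1]/c[2]])
    q=st['ee_rot'];W=Ro.from_quat([*q[1:],q[0]]).as_matrix();M=m['mount']
    c=M[:3,:3].T@(W.T@(np.asarray(p)-st['eef_pos'])-M[:3,3]);r=np.hypot(c[0],c[1]);th=np.arctan2(r,c[2])
    return np.array([m['cx'],m['cy']])+f*th*c[:2]/r
E
python3 - <<'E'
from h import *
P={}
for n,u,v,z in [('hubplate',243,111,8),('mark',211,160,10),('d1',68,203,8),('d1t',110,212,8),('d2',437,91,8),('d2t',392,97,8),('s1',430,208,24),('s1t',380,207,24),('s2',587,212,24),('s2t',634,215,24),('col',591,92,16)]:
    P[n]=pix('top',u/2.5+100,v/2.5+128,z);print(n,P[n].round(1))
for a,b in [('d1','d1t'),('d2','d2t'),('s1','s1t'),('s2','s2t'),('hubplate','mark')]:
    d=P[b]-P[a];print(a,'yaw %.3f len %.1f'%(np.arctan2(d[1],d[0]),np.hypot(d[0],d[1])))
x=P['d2'];yaw=np.arctan2(*(P['d2t']-P['d2'])[1::-1])
go(x[0],x[1],150,yaw)
E
```

```text
hubplate [ 4.883e+02 -1.000e-01  8.000e+00]
mark [435.7  32.4  10. ]
d1 [388.1 182.6   8. ]
d1t [379.2 138.    8. ]
d2 [ 512.8 -205.5    8. ]
d2t [ 505.6 -157.8    8. ]
s1 [ 388.7 -199.1   24. ]
s1t [ 388.9 -146.9   24. ]
s2 [ 387.  -362.8   24. ]
s2t [ 384.6 -411.8   24. ]
col [ 513.4 -367.5   16. ]
d1 yaw -1.766 len 45.4
d2 yaw 1.719 len 48.2
s1 yaw 1.566 len 52.1
s2 yaw -1.619 len 49.1
hubplate yaw 2.589 len 61.8
shift [ 2.2382 -1.0059  0.4058] turn [-4.000e-04 -5.000e-04 -9.387e-01] | phi 0.245 pos [ 127.2 -509.2  230.9] t 0.1 tilt [-0.      0.0009]
```

>>> {"fn": "servo_tool", "kwargs": {
  "deltas": [
    [[0.186, -0.084, 0], [0, 0, 0], 1],
    [[0.186, -0.084, 0], [0, 0, 0], 1],
    [[0.186, -0.084, 0], [0, 0, 0], 1],
    [[0.186, -0.084, 0], [0, 0, 0], 1],
    [[0.186, -0.084, 0], [0, 0, 0], 1],
    [[0.186, -0.084, 0], [0, 0, 0], 1],
    [[0.186, -0.084, 0], [0, 0, 0], 1],
    [[0.186, -0.084, 0], [0, 0, 0], 1]
  ],
  "squeeze": 80
}}

```text
time_s: 0.95
eef_pos: [384.5, -305.5, 231.2]
ee_rot: [-0.0, 0.993, 0.122, -0.0]
force: [0.4, -0.8, -0.6]
grip_width: 1.006
grip_force: 0.0
```

>>> {"fn": "servo_tool", "kwargs": {
  "deltas": [
    [[0.186, -0.084, 0], [0, 0, 0], 1],
    [[0.186, -0.084, 0], [0, 0, 0], 1],
    [[0.186, -0.084, 0], [0, 0, 0], 1],
    [[0.186, -0.084, 0], [0, 0, 0], 1],
    [[0, 0, 0.04], [0, 0, -0.09], 1],
    [[0, 0, 0.04], [0, 0, -0.09], 1],
    [[0, 0, 0.04], [0, 0, -0.09], 1],
    [[0, 0, 0.04], [0, 0, -0.09], 1]
  ]
}}

```text
time_s: 1.75
eef_pos: [511.4, -205.4, 198.6]
ee_rot: [-0.0, 0.918, 0.397, -0.0]
force: [0.3, 0.7, -0.0]
grip_width: 0.999
grip_force: 0.0
```

>>> {"fn": "servo_tool", "kwargs": {
  "deltas": [
    [[0, 0, 0.04], [0, 0, -0.09], 1],
    [[0, 0, 0.04], [0, 0, -0.09], 1],
    [[0, 0, 0.04], [0, 0, -0.09], 1],
    [[0, 0, 0.04], [0, 0, -0.09], 1],
    [[0, 0, 0.04], [0, 0, -0.09], 1],
    [[0, 0, 0.04], [0, 0, -0.04], 1],
    [[0, 0, 0], [0, 0, 0], 1],
    [[0, 0, 0], [0, 0, 0], 1]
  ]
}}

```text
time_s: 2.55
eef_pos: [511.5, -205.6, 151.4]
ee_rot: [-0.0, 0.705, 0.71, -0.0]
force: [0.2, 0.4, 0.4]
grip_width: 1.0
grip_force: 0.0
```

```bash
python3 - <<'E'
from h import *
st,im=shot('pics/w1.png')
go(512.8,-205.5,150,1.719)
print(st['joints'].round(2),toc([512.8,-205.5,8],'wrist',st),toc([505.6,-157.8,8],'wrist',st))
E
```

```text
shift [0.0006 0.0061 0.0082] turn [ 0.0002  0.0001 -0.0896] | phi 1.578 pos [ 511.6 -205.6  151.6] t 2.6 tilt [ 0.0003 -0.0002]
[-0.59  0.44  1.53  0.    1.17 -0.6 ] [259.02250505 181.98440652] [251.97824185 134.43356188]
```

View pics/w1.png

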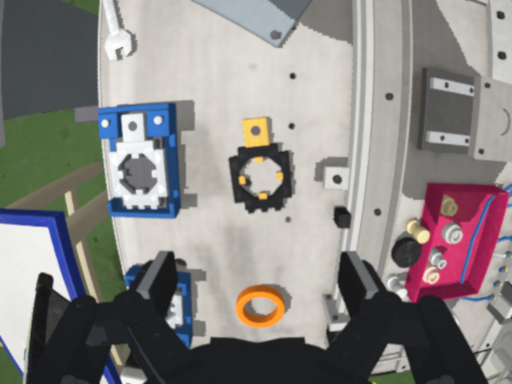

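Wrist view: disc 2 hole centre is at about (261,178), within 4 px of the prediction, with its tab hole at (256,130). The collar is at (260,306) and die 1 at (139,165).

```bash
cat >> h.py <<'E'
def ang(a,b): return float(np.arctan2(b[1]-a[1],b[0]-a[0]))
E
python3 - <<'E'
from h import *
st=np.load('st.npy',allow_pickle=True).item()
c=pix('wrist',261,178,8,st);t=pix('wrist',256,130,8,st);print(c,t,ang(c,t),np.linalg.norm(t-c))
s=pix('wrist',136,173,24,st);s2=pix('wrist',132,125,24,st);print('sep1',s,s2,ang(s,s2),np.linalg.norm(s-s2))
print('collar',pix('wrist',260,304,16,st))
go(c[0],c[1],40,ang(c,t))
E
```

```text
[ 514.73163151 -201.34654405    8.        ] [ 509.43681328 -153.46000364    8.        ] 1.680919075403993 48.17837536343789
sep1 [ 390.87736298 -191.70628796   24.        ] [ 390.78190207 -143.98815771   24.        ] 1.572796840713019 47.71822573161127
collar [ 515.4260159  -353.36464469   16.        ]
shift [0.0214 0.0157 0.5582] turn [ 0.0002  0.0001 -0.0653] | phi 1.578 pos [ 511.6 -205.6  151.6] t 2.6 tilt [ 0.0003 -0.0002]
```

>>> {"fn": "servo_tool", "kwargs": {
  "deltas": [
    [[0.021, 0.016, 0], [0, 0, -0.065], 0.88],
    [[0, 0, 0.14], [0, 0, 0], 0.88],
    [[0, 0, 0.14], [0, 0, 0], 0.88],
    [[0, 0, 0.14], [0, 0, 0], 0.88],
    [[0, 0, 0.14], [0, 0, 0], 0.88],
    [[0, 0, 0.1], [0, 0, 0], 0.88],
    [[0, 0, 0.06], [0, 0, 0], 0.88],
    [[0, 0, 0], [0, 0, 0], 0.88]
  ]
}}

```text
time_s: 3.4
eef_pos: [514.2, -201.1, 6.4]
ee_rot: [-0.001, 0.667, 0.745, -0.0]
force: [-0.5, 0.7, 0.1]
grip_width: 0.883
grip_force: 0.0
```

>>> {"fn": "servo_tool", "kwargs": {
  "deltas": [
    [[0, 0, 0.015], [0, 0, 0], 0.88],
    [[0, 0, 0], [0, 0, 0], 0.88],
    [[0, 0, 0], [0, 0, 0], 0.88]
  ]
}}

```text
time_s: 3.7
eef_pos: [515.0, -201.6, 5.1]
ee_rot: [0.001, 0.667, 0.745, 0.0]
force: [0.4, 0.1, -0.0]
grip_width: 0.878
grip_force: 0.0
```

```bash
python3 - <<'E'
from h import *
st,im=shot('pics/w2.png')
go(514.7,-201.3,0,1.681);print(st['force'],st['grip_width'])
E
```

```text
shift [ 0.0015 -0.0012  0.0251] turn [0.0006 0.0005 0.0006] | phi 1.682 pos [ 515.  -201.6    5. ] t 3.8 tilt [ 0.0011 -0.0007]
[ 0.40381785  0.13973421 -0.04093445] 0.877766924994632
```

View pics/w2.png

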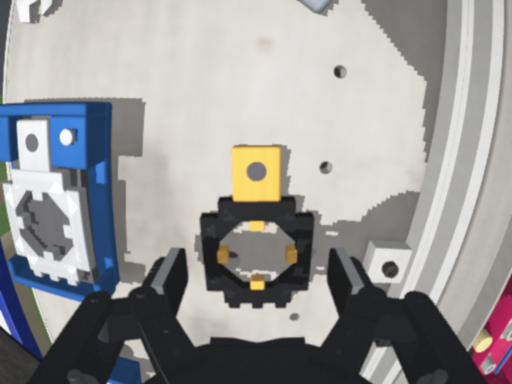

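The disc sits centred between the open fingers, with its hole at (257,255) and the fingers at columns 175 and 345. I'll keep lowering until there is light contact.

>>> {"fn": "servo_tool", "kwargs": {
  "deltas": [
    [[0.001, 0, 0.02], [0, 0, 0], 0.88],
    [[0, 0, 0.01], [0, 0, 0], 0.88],
    [[0, 0, 0], [0, 0, 0], 0.88]
  ]
}}

```text
time_s: 4.05
eef_pos: [514.4, -201.0, -2.1]
ee_rot: [-0.0, 0.667, 0.745, -0.0]
force: [-0.2, 0.2, 0.7]
grip_width: 0.88
grip_force: 0.0
```

>>> {"fn": "servo_tool", "kwargs": {
  "deltas": [
    [[0, 0, 0.008], [0, 0, 0], 0.88],
    [[0, 0, 0.007], [0, 0, 0], 0.88],
    [[0, 0, 0], [0, 0, 0], 0.88]
  ]
}}

```text
time_s: 4.35
eef_pos: [514.5, -201.1, -4.9]
ee_rot: [-0.0, 0.667, 0.745, -0.0]
force: [0.0, 0.1, -0.2]
grip_width: 0.879
grip_force: 0.0
```

>>> {"fn": "servo_tool", "kwargs": {
  "deltas": [
    [[0, 0, 0], [0, 0, 0], 0.3],
    [[0, 0, 0], [0, 0, 0], 0.3],
    [[0, 0, 0], [0, 0, 0], 0.3],
    [[0, 0, 0], [0, 0, 0], 0.3],
    [[0, 0, 0], [0, 0, 0], 0.3],
    [[0, 0, 0], [0, 0, 0], 0.3]
  ],
  "squeeze": 80
}}

```text
time_s: 4.95
eef_pos: [514.9, -201.3, -4.0]
ee_rot: [0.0, 0.667, 0.745, 0.0]
force: [-1.8, 0.8, 5.8]
grip_width: 0.672
grip_force: 85.7
```

>>> {"fn": "servo_tool", "kwargs": {
  "deltas": [
    [[0, 0, -0.05], [0, 0, 0], 0.3],
    [[0, 0, -0.15], [0, 0, 0], 0.3],
    [[0, 0, -0.2], [0, 0, 0], 0.3],
    [[0, 0, -0.2], [0, 0, 0], 0.3],
    [[0, 0, -0.2], [0, 0, 0], 0.3],
    [[0, 0, -0.05], [0, 0, 0], 0.3],
    [[0, 0, 0], [0, 0, 0], 0.3]
  ]
}}

```text
time_s: 5.65
eef_pos: [515.0, -201.4, 167.0]
ee_rot: [0.002, 0.667, 0.745, 0.0]
force: [1.2, 0.2, -1.4]
grip_width: 0.673
grip_force: 85.7
```

```bash
python3 - <<'E'
from h import *
go(553,-65,165,2.45)
E
```

```text
shift [0.6567 0.2644 0.0091] turn [ 0.001   0.0019 -0.4888] | phi 1.682 pos [ 515.  -201.4  167. ] t 5.7 tilt [ 0.0027 -0.0018]
```

>>> {"fn": "servo_tool", "kwargs": {
  "deltas": [
    [[0.165, 0.066, 0], [0, 0, 0], 0.3],
    [[0.165, 0.066, 0], [0, 0, 0], 0.3],
    [[0.165, 0.066, 0], [0, 0, 0], 0.3],
    [[0.165, 0.066, 0], [0, 0, 0], 0.3],
    [[0, 0, 0], [0, 0, -0.08], 0.3],
    [[0, 0, 0], [0, 0, -0.08], 0.3],
    [[0, 0, 0], [0, 0, -0.08], 0.3],
    [[0, 0, 0], [0, 0, -0.08], 0.3]
  ]
}}

```text
time_s: 6.45
eef_pos: [551.6, -63.7, 163.3]
ee_rot: [-0.002, 0.458, 0.889, -0.0]
force: [-0.2, 0.2, -0.5]
grip_width: 0.682
grip_force: 56.3
```

>>> {"fn": "servo_tool", "kwargs": {
  "deltas": [
    [[0, 0, 0], [0, 0, -0.08], 0.3],
    [[0, 0, 0], [0, 0, -0.08], 0.3],
    [[0, 0, 0], [0, 0, 0], 0.3],
    [[0, 0, 0], [0, 0, 0], 0.3]
  ]
}}

```text
time_s: 6.85
eef_pos: [551.9, -64.0, 164.1]
ee_rot: [-0.001, 0.347, 0.938, -0.0]
force: [0.0, -0.1, -1.0]
grip_width: 0.665
grip_force: 88.1
```

```bash
python3 - <<'E'
from h import *
st,im=shot('pics/w3.png')
go(487,-5,165,2.45);print(toc([487,-5,83],'wrist',st),toc([437,33,10],'wrist',st))
E
```

```text
shift [ 0.4389  0.0123 -0.0024] turn [-0.0004 -0.001  -0.0108] | phi 2.433 pos [552.  -64.  164.4] t 6.9 tilt [-0.0016  0.0006]
[260.59086126  92.52185595] [256.04313101  32.08910972]
```

View pics/w3.png

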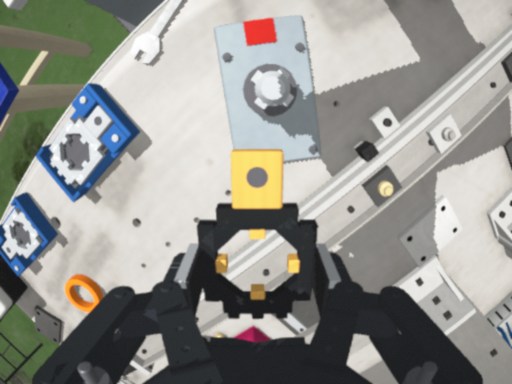

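The disc is held flat, with its hole at (258,262) and its tab straight ahead at (258,178). The red mark is at about (260,32) and the hub shaft at about (271,85). I'll zoom in on the hub and the disc.

```bash
python3 - <<'E'
import cv2,numpy as np
a=cv2.imread('last.png')
A=cv2.resize(a[5:170,200:340],(560,600)[::1],interpolation=cv2.INTER_CUBIC) if 0 else cv2.resize(a[5:155,200:340],None,fx=4,fy=4,interpolation=cv2.INTER_CUBIC)
cv2.imwrite('pics/c3.png',A)
# brass mask components
h=cv2.cvtColor(a,cv2.COLOR_BGR2HSV)
m=((h[...,0]>12)&(h[...,0]<30)&(h[...,1]>120)&(h[...,2]>80)).astype(np.uint8)
n,l,s,c=cv2.connectedComponentsWithStats(m)
for i in range(1,n):
    if s[i,4]>30:print(s[i],c[i].round(1))
r=((h[...,0]<8)|(h[...,0]>172))&(h[...,1]>150)&(h[...,2]>120)
n,l,s,c=cv2.connectedComponentsWithStats(r.astype(np.uint8))
for i in range(1,n):
    if s[i,4]>100:print('red',s[i],c[i].round(1))
E
```

```text
[ 231  150   52   59 2596] [256.7 179.2]
[250 229  15  10 143] [256.8 233.3]
[215 254  12  20 195] [220.7 263.3]
[288 254  12  20 213] [293.4 263.1]
[ 65 275  37  37 703] [ 82.2 292.5]
[250 285  16  15 206] [257.3 292.5]
red [244  19  32  26 673] [259.6  31.2]
```

View pics/c3.png

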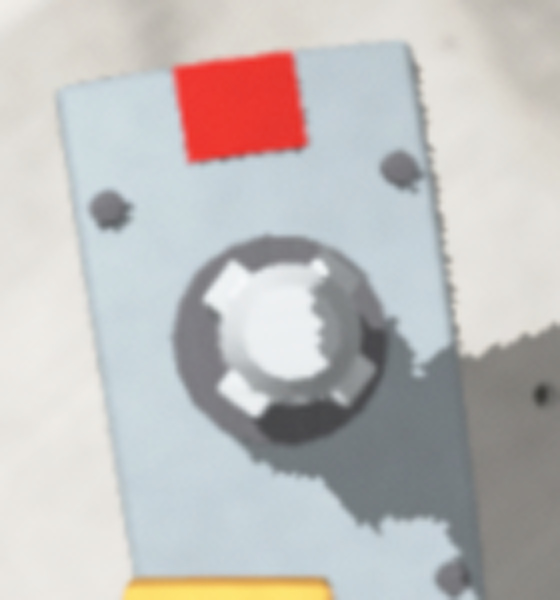

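Crop: the shoulder circle is centred at about (280,339), which is full-image (270,89.7). The spline core is at about (290,335), which is (272.4,88.7), and the red mark is at full-image (259.6,31.2).

```bash
python3 - <<'E'
from h import *
st=np.load('st.npy',allow_pickle=True).item()
a=pix('wrist',270.1,89.7,30,st);b=pix('wrist',272.3,88.5,76,st);m=pix('wrist',259.6,31.2,10,st)
print(a,b,m)
for p in(a,b):print(ang(p,m),np.hypot(*(m-p)[:2]))
# plate sides for yaw: left side (60,90)->(132,570); right (410,45)->(460,345) crop
for p,q in[((60,90),(132,570)),((410,45),(460,345))]:
    P=[pix('wrist',200+x/4,5+y/4,8,st) for x,y in(p,q)];print('side',ang(P[1],P[0]))
# disc in hand, top at TCP+12
z=st['eef_pos'][2]+12
T=[pix('wrist',u,v,z,st) for u,v in[(220.7,263.3),(293.4,263.1)]]
F=[pix('wrist',u,v,z,st) for u,v in[(256.8,233.3),(257.3,290)]]
t=pix('wrist',256.7,179.2,z,st);c=(T[0]+T[1])/2
print('disc',c,(F[0]+F[1])/2,t,ang(c,t),st['eef_pos'],np.linalg.norm(t-c),np.linalg.norm(T[0]-T[1]))
print(toc([514.5,-201,8],'top'))
E
```

```text
[490.20519757   4.36787589  30.        ] [490.31656542   3.95971756  76.        ] [438.54045769  36.23133526  10.        ]
2.5889587133792844 60.700291510213276
2.584222728972452 61.01002081895994
side 2.569819634618018
side 2.595840575313059
disc [550.07632257 -62.34400929 176.10991393] [549.98434396 -62.24637284 176.10991393] [516.12782774 -33.43068751 176.10991393] 2.436122915166076 [551.93138709 -63.97967333 164.10991393] 44.592381388061966 37.37034281821388
[273.1298406  163.71911414]
```

```bash
python3 - <<'E'
from h import *
go(492.4,2.8,100,2.586)
E
```

```text
shift [0.4433 0.0597 0.3226] turn [-0.0003 -0.001  -0.0974] | phi 2.433 pos [552.  -64.  164.4] t 6.9 tilt [-0.0016  0.0006]
```

>>> {"fn": "servo_tool", "kwargs": {
  "deltas": [
    [[0.148, 0.02, 0], [0, 0, 0], 0.3],
    [[0.148, 0.02, 0], [0, 0, 0], 0.3],
    [[0.147, 0.02, 0], [0, 0, 0], 0.3],
    [[0, 0, 0.08], [0, 0, -0.049], 0.3],
    [[0, 0, 0.08], [0, 0, -0.049], 0.3],
    [[0, 0, 0.08], [0, 0, 0], 0.3],
    [[0, 0, 0.08], [0, 0, 0], 0.3],
    [[0, 0, 0], [0, 0, 0], 0.3]
  ]
}}

```text
time_s: 7.7
eef_pos: [491.5, 2.8, 99.5]
ee_rot: [-0.002, 0.273, 0.962, -0.0]
force: [-0.5, 0.7, -2.2]
grip_width: 0.673
grip_force: 88.2
```

```bash
python3 - <<'E'
from h import *
go(492.4,2.8,60,2.586)
E
```

```text
shift [-0.0044  0.0027  0.1973] turn [-0.0008 -0.0025  0.0013] | phi 2.588 pos [491.5   2.8  99.5] t 7.7 tilt [-0.004  0.001]
```

>>> {"fn": "servo_tool", "kwargs": {
  "deltas": [
    [[-0.003, 0.001, 0.05], [0, 0, 0], 0.3],
    [[0, 0, 0.05], [0, 0, 0], 0.3],
    [[0, 0, 0.05], [0, 0, 0], 0.3],
    [[0, 0, 0.05], [0, 0, 0], 0.3],
    [[0, 0, 0], [0, 0, 0], 0.3]
  ]
}}

```text
time_s: 8.2
eef_pos: [492.1, 2.7, 59.8]
ee_rot: [-0.002, 0.272, 0.962, -0.0]
force: [-4.5, 1.9, -2.6]
grip_width: 0.672
grip_force: 88.0
```

>>> {"fn": "servo_tool", "kwargs": {
  "deltas": [
    [[0, 0, 0.05], [0, 0, 0], 0.3],
    [[0, 0, 0.05], [0, 0, 0], 0.3],
    [[0, 0, 0.03], [0, 0, 0], 0.3],
    [[0, 0, 0.02], [0, 0, 0], 0.3],
    [[0, 0, 0], [0, 0, 0], 0.3]
  ]
}}

```text
time_s: 8.7
eef_pos: [492.2, 2.9, 30.5]
ee_rot: [-0.002, 0.272, 0.962, 0.0]
force: [-3.4, 3.1, -4.0]
grip_width: 0.672
grip_force: 87.9
```

>>> {"fn": "servo_tool", "kwargs": {
  "deltas": [
    [[0, 0, 0.01], [0, 0, 0], 0.3],
    [[0, 0, 0.01], [0, 0, 0], 0.3],
    [[0, 0, 0], [0, 0, 0], 0.3]
  ]
}}

```text
time_s: 9.0
eef_pos: [492.3, 2.9, 27.0]
ee_rot: [-0.002, 0.272, 0.962, 0.0]
force: [-5.6, 4.1, -1.3]
grip_width: 0.671
grip_force: 88.2
```

>>> {"fn": "servo_tool", "kwargs": {
  "deltas": [
    [[0, 0, 0], [0, 0, 0], 0.88],
    [[0, 0, 0], [0, 0, 0], 0.88],
    [[0, 0, 0], [0, 0, 0], 0.88],
    [[0, 0, -0.02], [0, 0, 0], 0.88],
    [[0, 0, -0.15], [0, 0, 0], 0.88],
    [[0, 0, -0.2], [0, 0, 0], 0.88],
    [[0, 0, -0.2], [0, 0, 0], 0.88],
    [[0, 0, -0.1], [0, 0, 0], 0.88]
  ]
}}

```text
time_s: 9.8
eef_pos: [494.5, 2.1, 165.1]
ee_rot: [0.003, 0.272, 0.962, 0.0]
force: [0.7, -0.0, -0.8]
grip_width: 0.878
grip_force: 0.0
```

```bash
python3 - <<'E'
from h import *
st,im=shot('pics/w4.png')
cv2.imwrite('pics/w4.png',im)
print(toc([490.3,4.1,38],'wrist',st))
go(390.9,-191.7,150,1.573)
E
```

```text
[256.30254793 181.88486448]
shift [-0.0619 -1.0984  0.0823] turn [0.0042 0.0039 0.6475] | phi 2.590 pos [495.3   1.9 166.9] t 9.8 tilt [ 0.0084 -0.002 ]
```

View pics/w4.png

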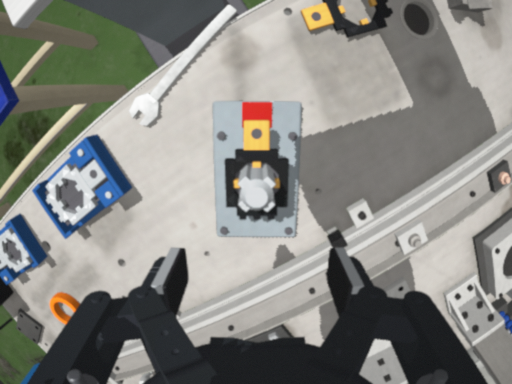

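The first disc is seated, with its tab at (257,133) under the mark at (257,110). Next is separator 1.

>>> {"fn": "servo_tool", "kwargs": {
  "deltas": [
    [[-0.01, -0.183, 0], [0, 0, 0], 0.88],
    [[-0.01, -0.183, 0], [0, 0, 0], 0.88],
    [[-0.01, -0.183, 0], [0, 0, 0], 0.88],
    [[-0.01, -0.183, 0], [0, 0, 0], 0.88],
    [[-0.01, -0.183, 0], [0, 0, 0], 0.88],
    [[-0.01, -0.183, 0], [0, 0, 0], 0.88],
    [[0, 0, 0.015], [0, 0, 0.08], 0.88],
    [[0, 0, 0.015], [0, 0, 0.08], 0.88]
  ]
}}

```text
time_s: 10.65
eef_pos: [388.0, -192.0, 155.3]
ee_rot: [0.0, 0.394, 0.919, -0.0]
force: [-0.3, -0.7, 0.4]
grip_width: 0.882
grip_force: 0.0
```

>>> {"fn": "servo_tool", "kwargs": {
  "deltas": [
    [[0, 0, 0.05], [0, 0, 0.08], 0.88],
    [[0, 0, 0.05], [0, 0, 0.08], 0.88],
    [[0, 0, 0.05], [0, 0, 0.08], 0.88],
    [[0, 0, 0.05], [0, 0, 0.08], 0.88],
    [[0, 0, 0.05], [0, 0, 0.08], 0.88],
    [[0, 0, 0.05], [0, 0, 0.08], 0.88],
    [[0, 0, 0], [0, 0, 0.008], 0.88],
    [[0, 0, 0], [0, 0, 0], 0.88]
  ]
}}

```text
time_s: 11.45
eef_pos: [388.6, -191.1, 95.5]
ee_rot: [0.0, 0.706, 0.709, -0.0]
force: [0.8, -0.9, 1.1]
grip_width: 0.879
grip_force: 0.0
```

```bash
python3 - <<'E'
from h import *
st,im=shot('pics/w5.png')
cv2.imwrite('pics/w5.png',im)
p=toc([390.9,-191.7,24],'wrist',st);print(p)
cv2.imwrite('pics/w5.png',cv2.resize(im[80:330,140:380],None,fx=2.4,fy=2.4,interpolation=cv2.INTER_CUBIC))
go(390.9,-191.7,60,1.573)
E
```

```text
[260.85222869 209.01570662]
shift [-0.0026  0.0109  0.1788] turn [0.0004 0.0003 0.0012] | phi 1.575 pos [ 388.7 -191.2   95.7] t 11.5 tilt [ 0.0006 -0.0005]
```

View pics/w5.png

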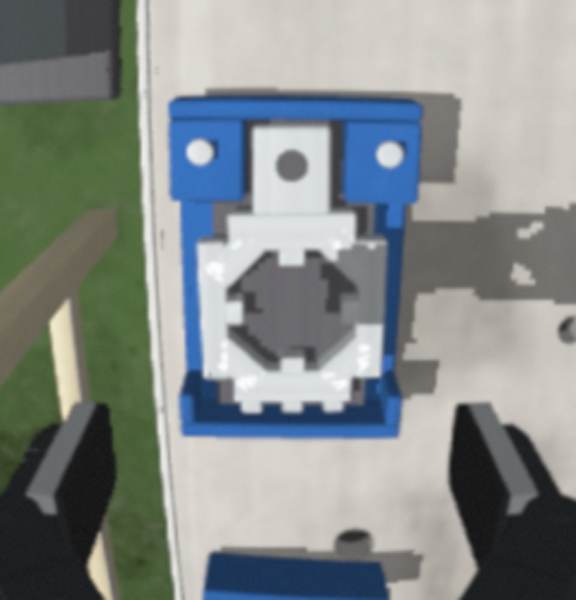

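Plate centre is at crop (292,310), which is full-image (261.7,209), matching the prediction. I'll lower onto it.

>>> {"fn": "servo_tool", "kwargs": {
  "deltas": [
    [[-0.002, 0.013, 0], [0, 0, 0], 0.88],
    [[0, 0, 0.1], [0, 0, 0], 0.88],
    [[0, 0, 0.1], [0, 0, 0], 0.88],
    [[0, 0, 0.1], [0, 0, 0], 0.88],
    [[0, 0, 0.06], [0, 0, 0], 0.88],
    [[0, 0, 0.04], [0, 0, 0], 0.88],
    [[0, 0, 0.02], [0, 0, 0], 0.88],
    [[0, 0, 0], [0, 0, 0], 0.88]
  ]
}}

```text
time_s: 12.3
eef_pos: [391.2, -191.5, 11.3]
ee_rot: [0.0, 0.706, 0.708, -0.0]
force: [-0.3, -0.3, 0.2]
grip_width: 0.878
grip_force: 0.0
```

>>> {"fn": "servo_tool", "kwargs": {
  "deltas": [
    [[0, 0, 0], [0, 0, 0], 0.3],
    [[0, 0, 0], [0, 0, 0], 0.3],
    [[0, 0, 0], [0, 0, 0], 0.3],
    [[0, 0, 0], [0, 0, 0], 0.3],
    [[0, 0, 0], [0, 0, 0], 0.3]
  ]
}}

```text
time_s: 12.8
eef_pos: [391.5, -191.7, 12.5]
ee_rot: [0.001, 0.706, 0.708, -0.0]
force: [-3.0, 2.6, 11.8]
grip_width: 0.668
grip_force: 83.5
```

```bash
python3 - <<'E'
from h import *
st=telemetry.sense();print(st['force'],st['grip_width'],st['grip_force']);go(391.4,-191.8,170,1.573)
E
```

```text
[-3.03406261  2.64839842 11.82094587] 0.6682674139805311 83.45466256141663
shift [-1.400e-03  5.000e-04 -7.874e-01] turn [ 0.0006  0.0007 -0.0002] | phi 1.573 pos [ 391.5 -191.7   12.5] t 12.8 tilt [ 0.001  -0.0011]
```

>>> {"fn": "servo_tool", "kwargs": {
  "deltas": [
    [[0, 0, -0.05], [0, 0, 0], 0.3],
    [[0, 0, -0.1], [0, 0, 0], 0.3],
    [[0, 0, -0.2], [0, 0, 0], 0.3],
    [[0, 0, -0.2], [0, 0, 0], 0.3],
    [[0, 0, -0.2], [0, 0, 0], 0.3],
    [[0, 0, -0.05], [0, 0, 0], 0.3],
    [[0, 0, 0], [0, 0, 0], 0.3],
    [[0, 0, 0], [0, 0, 0], 0.3]
  ],
  "squeeze": 90
}}

```text
time_s: 13.6
eef_pos: [390.6, -190.9, 170.3]
ee_rot: [-0.001, 0.707, 0.708, -0.0]
force: [-0.1, -0.5, -1.6]
grip_width: 0.666
grip_force: 96.6
```

```bash
python3 - <<'E'
from h import *
st=np.load('st.npy',allow_pickle=True).item();print(pix('wrist',261.7,209.2,24,st))
st,im=shot('pics/w6.png')
cv2.imwrite('pics/w6.png',cv2.resize(im[140:310,170:345],None,fx=3.2,fy=3.2,interpolation=cv2.INTER_CUBIC))
go(490.3,4.1,170,-.556)
E
```

```text
[ 391.55555604 -191.85246365   24.        ]
shift [9.743e-01 5.003e-01 4.000e-04] turn [-2.0000e-03  7.0000e-04  1.3548e+00] | phi 1.572 pos [ 390.5 -190.9  169.9] t 13.7 tilt [-0.0021  0.0018]
```

View pics/w6.png

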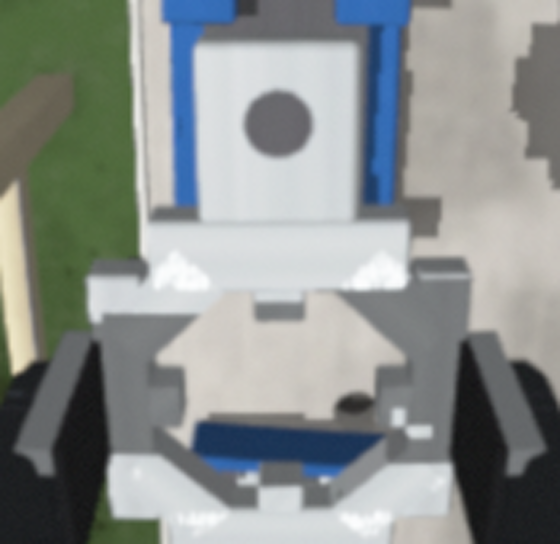

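The held plate sits like the disc did, with its teeth at (257,234) and (257,295) and its tab hole at (257,178). That puts it about 1.8 mm forward of the TCP. Before placing, I'll re-measure the red mark from the flipped orientation.

```bash
python3 - <<'E'
from h import *
go(363,83,170,-.556)
E
```

```text
shift [ 1.3696 -0.1357  0.0025] turn [-2.0000e-03  7.0000e-04  1.3548e+00] | phi 1.572 pos [ 390.5 -190.9  169.9] t 13.7 tilt [-0.0021  0.0018]
```

>>> {"fn": "servo_tool", "kwargs": {
  "deltas": [
    [[0.171, -0.017, 0], [0, 0, 0], 0.3],
    [[0.171, -0.017, 0], [0, 0, 0], 0.3],
    [[0.171, -0.017, 0], [0, 0, 0], 0.3],
    [[0.171, -0.017, 0], [0, 0, 0], 0.3],
    [[0.171, -0.017, 0], [0, 0, 0], 0.3],
    [[0.171, -0.017, 0], [0, 0, 0], 0.3],
    [[0.171, -0.017, 0], [0, 0, 0], 0.3],
    [[0.171, -0.017, 0], [0, 0, 0], 0.3]
  ]
}}

```text
time_s: 14.45
eef_pos: [362.5, 83.6, 170.1]
ee_rot: [-0.001, 0.707, 0.707, -0.001]
force: [0.2, -0.3, -0.7]
grip_width: 0.668
grip_force: 96.6
```

>>> {"fn": "servo_tool", "kwargs": {
  "deltas": [
    [[0, 0, 0], [0, 0, 0.09], 0.3],
    [[0, 0, 0], [0, 0, 0.09], 0.3],
    [[0, 0, 0], [0, 0, 0.09], 0.3],
    [[0, 0, 0], [0, 0, 0.09], 0.3],
    [[0, 0, 0], [0, 0, 0.09], 0.3],
    [[0, 0, 0], [0, 0, 0.09], 0.3],
    [[0, 0, 0], [0, 0, 0.09], 0.3],
    [[0, 0, 0], [0, 0, 0.09], 0.3]
  ]
}}

```text
time_s: 15.25
eef_pos: [362.8, 82.2, 169.9]
ee_rot: [-0.001, 0.976, 0.216, -0.002]
force: [0.0, 0.3, -1.0]
grip_width: 0.665
grip_force: 96.6
```

>>> {"fn": "servo_tool", "kwargs": {
  "deltas": [
    [[0, 0, 0], [0, 0, 0.09], 0.3],
    [[0, 0, 0], [0, 0, 0.09], 0.3],
    [[0, 0, 0], [0, 0, 0.09], 0.3],
    [[0, 0, 0], [0, 0, 0.09], 0.3],
    [[0, 0, 0], [0, 0, 0.09], 0.3],
    [[0, 0, 0], [0, 0, 0.09], 0.3],
    [[0, 0, 0], [0, 0, 0.09], 0.3],
    [[0, 0, 0], [0, 0, 0], 0.3]
  ]
}}

```text
time_s: 16.05
eef_pos: [362.9, 82.2, 170.1]
ee_rot: [0.0, 0.962, -0.271, -0.001]
force: [0.9, 0.4, -1.4]
grip_width: 0.668
grip_force: 96.6
```

```bash
cat >> h.py <<'E'
def blobs(a,lo,hi,smin=150,vmin=100,amin=60):
    h=cv2.cvtColor(a,cv2.COLOR_BGR2HSV);H=h[...,0].astype(int)
    k=(((H>=lo)&(H<=hi)) if lo<hi else ((H>=lo)|(H<=hi)))&(h[...,1]>smin)&(h[...,2]>vmin)
    n,l,s,c=cv2.connectedComponentsWithStats(k.astype(np.uint8))
    return [(s[i],c[i].round(1)) for i in range(1,n) if s[i,4]>amin]
E
python3 - <<'E'
from h import *
st,im=shot('pics/w7.png');print(st['grip_force'])
for s,c in blobs(im,172,8):print('red',s,c,pix('wrist',*c,10,st).round(1))
for s,c in blobs(im,12,30,120,80):print('brass',s,c,pix('wrist',*c,38,st).round(1))
print(toc([438.5,36.2,10],'wrist',st),toc([490.3,4.1,83],'wrist',st))
go(488.8,5.05,110,-.556)
E
```

```text
96.56448483467102
red [243  80  28  24 458] [256.3  95.3] [435.   38.8  10. ]
brass [244  58  27  30 691] [256.8  72.3] [452.7  27.4  38. ]
brass [186 176  30  29 470] [200.5 189. ] [387.4 132.   38. ]
[256.67585114  90.99243162] [257.14944315  12.38746145]
shift [0.7385 0.0033 0.3   ] turn [0.0007 0.0014 0.0067] | phi -0.545 pos [363.   82.2 170.3] t 16.1 tilt [-0.0024  0.0002]
```

The disc tab measures 44.2 mm from the hub axis here, against 44.6 in hand, so the hub estimate holds in both orientations. Placing separator 1.

>>> {"fn": "servo_tool", "kwargs": {
  "deltas": [
    [[0.185, 0.001, 0], [0, 0, 0.006], 0.3],
    [[0.185, 0.001, 0], [0, 0, 0], 0.3],
    [[0.185, 0.001, 0], [0, 0, 0], 0.3],
    [[0.184, -0.007, 0], [0, 0, 0], 0.3],
    [[0, 0, 0.1], [0, 0, 0], 0.3],
    [[0, 0, 0.1], [0, 0, 0], 0.3],
    [[0, 0, 0.1], [0, 0, 0], 0.3],
    [[0, 0, 0], [0, 0, 0], 0.3]
  ]
}}

```text
time_s: 16.9
eef_pos: [487.9, 5.2, 108.6]
ee_rot: [0.0, 0.962, -0.274, -0.003]
force: [-0.1, -0.5, -1.0]
grip_width: 0.661
grip_force: 96.5
```

```bash
python3 - <<'E'
from h import *
go(488.8,5.05,60,-.556)
E
```

```text
shift [ 0.0058 -0.0022  0.2428] turn [0.0013 0.0037 0.0008] | phi -0.555 pos [487.9   5.2 108.6] t 16.9 tilt [-0.006   0.0014]
```

>>> {"fn": "servo_tool", "kwargs": {
  "deltas": [
    [[0.004, -0.001, 0.05], [0, 0, 0], 0.3],
    [[0, 0, 0.05], [0, 0, 0], 0.3],
    [[0, 0, 0.05], [0, 0, 0], 0.3],
    [[0, 0, 0.05], [0, 0, 0], 0.3],
    [[0, 0, 0.04], [0, 0, 0], 0.3],
    [[0, 0, 0], [0, 0, 0], 0.3]
  ]
}}

```text
time_s: 17.5
eef_pos: [490.0, 4.7, 62.3]
ee_rot: [0.0, 0.961, -0.275, -0.001]
force: [-0.8, 0.5, -0.7]
grip_width: 0.666
grip_force: 96.5
```

>>> {"fn": "servo_tool", "kwargs": {
  "deltas": [
    [[0, 0, 0.05], [0, 0, 0], 0.3],
    [[0, 0, 0.04], [0, 0, 0], 0.3],
    [[0, 0, 0.02], [0, 0, 0], 0.3],
    [[0, 0, 0.01], [0, 0, 0], 0.3],
    [[0, 0, 0], [0, 0, 0], 0.3]
  ]
}}

```text
time_s: 18.0
eef_pos: [490.2, 4.7, 39.1]
ee_rot: [-0.0, 0.961, -0.275, -0.0]
force: [-0.3, -0.1, -0.4]
grip_width: 0.665
grip_force: 96.6
```

>>> {"fn": "servo_tool", "kwargs": {
  "deltas": [
    [[0, 0, 0.012], [0, 0, 0], 0.3],
    [[0, 0, 0.012], [0, 0, 0], 0.3],
    [[0, 0, 0], [0, 0, 0], 0.3]
  ]
}}

```text
time_s: 18.3
eef_pos: [490.5, 4.6, 34.7]
ee_rot: [-0.0, 0.961, -0.275, 0.0]
force: [-0.4, 0.2, 1.7]
grip_width: 0.664
grip_force: 96.8
```

>>> {"fn": "servo_tool", "kwargs": {
  "deltas": [
    [[0, 0, 0], [0, 0, 0], 0.88],
    [[0, 0, 0], [0, 0, 0], 0.88],
    [[0, 0, 0], [0, 0, 0], 0.88],
    [[0, 0, -0.02], [0, 0, 0], 0.88],
    [[0, 0, -0.15], [0, 0, 0], 0.88],
    [[0, 0, -0.2], [0, 0, 0], 0.88],
    [[0, 0, -0.2], [0, 0, 0], 0.88],
    [[0, 0, -0.1], [0, 0, 0], 0.88]
  ]
}}

```text
time_s: 19.1
eef_pos: [491.2, 4.5, 172.1]
ee_rot: [-0.0, 0.961, -0.275, 0.002]
force: [-0.9, -0.4, -1.0]
grip_width: 0.879
grip_force: 0.0
```

```bash
python3 - <<'E'
from h import *
b=optics.capture('top')
for s,c in blobs(b,12,30,120,70,8):print('brass',s,c,pix('top',*c,8).round(1))
for s,c in blobs(b,2,14,150,100,30):print('orange',s,c,pix('top',*c,16).round(1))
go(388,182.6,130,-1.766+np.pi)
E
```

```text
orange [325 154  23  22 199] [335.9 164.7] [ 513.6 -366.2   16. ]
shift [-0.9148 -0.4802  0.2141] turn [ 0.0036 -0.0048 -1.2307] | phi -0.558 pos [492.1   4.4 174. ] t 19.1 tilt [ 0.0078 -0.0018]
```

>>> {"fn": "servo_tool", "kwargs": {
  "deltas": [
    [[-0.152, -0.08, 0], [0, 0, 0], 0.88],
    [[-0.152, -0.08, 0], [0, 0, 0], 0.88],
    [[-0.152, -0.08, 0], [0, 0, 0], 0.88],
    [[-0.152, -0.08, 0], [0, 0, 0], 0.88],
    [[-0.152, -0.08, 0], [0, 0, 0], 0.88],
    [[-0.152, -0.08, 0], [0, 0, 0], 0.88],
    [[0, 0, 0], [0, 0, -0.088], 0.88],
    [[0, 0, 0], [0, 0, -0.088], 0.88]
  ]
}}

```text
time_s: 19.95
eef_pos: [385.7, 183.4, 168.4]
ee_rot: [0.0, 0.991, -0.137, -0.0]
force: [-0.4, 0.5, 0.2]
grip_width: 0.88
grip_force: 0.0
```

>>> {"fn": "servo_tool", "kwargs": {
  "deltas": [
    [[0, 0, 0.03], [0, 0, -0.088], 0.88],
    [[0, 0, 0.03], [0, 0, -0.088], 0.88],
    [[0, 0, 0.03], [0, 0, -0.088], 0.88],
    [[0, 0, 0.03], [0, 0, -0.088], 0.88],
    [[0, 0, 0.03], [0, 0, -0.088], 0.88],
    [[0, 0, 0.03], [0, 0, -0.088], 0.88],
    [[0, 0, 0.03], [0, 0, -0.088], 0.88],
    [[0, 0, 0.03], [0, 0, -0.088], 0.88]
  ]
}}

```text
time_s: 20.75
eef_pos: [386.3, 182.6, 120.1]
ee_rot: [-0.0, 0.915, 0.403, -0.0]
force: [-0.1, -0.9, 0.5]
grip_width: 0.879
grip_force: 0.0
```

>>> {"fn": "servo_tool", "kwargs": {
  "deltas": [
    [[0, 0, 0.03], [0, 0, -0.088], 0.88],
    [[0, 0, 0.03], [0, 0, -0.088], 0.88],
    [[0, 0, 0.03], [0, 0, -0.088], 0.88],
    [[0, 0, 0.03], [0, 0, -0.088], 0.88],
    [[0, 0, 0], [0, 0, 0], 0.88],
    [[0, 0, 0], [0, 0, 0], 0.88]
  ]
}}

```text
time_s: 21.35
eef_pos: [386.4, 182.6, 96.6]
ee_rot: [-0.0, 0.773, 0.634, -0.0]
force: [0.3, -0.1, 0.6]
grip_width: 0.882
grip_force: 0.0
```

```bash
cat >> h.py <<'E'
E
python3 - <<'E'
from h import *
st,im=shot('pics/w8.png')
for s,c in blobs(im,12,30,120,80,20):print('brass',s,c,pix('wrist',*c,8,st).round(1))
go(388,182.6,60,1.376)
E
```

```text
brass [255 167  10   7  55] [259.7 170.2] [392.8 207.6   8. ]
brass [280 187   8  11  74] [283.4 191.9] [408.3 185.9   8. ]
brass [233 188   8  11  80] [236.5 193. ] [370.5 192.5   8. ]
brass [255 210  12   9  89] [260.4 214.3] [386.  170.2   8. ]
brass [248 229  27  27 605] [261.5 241.3] [382.1 144.9   8. ]
shift [0.0012 0.0075 0.1835] turn [ 0.0002 -0.     -0.0013] | phi 1.374 pos [386.5 182.7  96.7] t 21.4 tilt [0.0002 0.    ]
```

```bash
python3 - <<'E'
from h import *
go(389.4,189,-3.5,1.396)
E
```

```text
shift [0.0339 0.008  0.501 ] turn [ 0.0002 -0.     -0.014 ] | phi 1.374 pos [386.5 182.7  96.7] t 21.4 tilt [0.0002 0.    ]
```

>>> {"fn": "servo_tool", "kwargs": {
  "deltas": [
    [[0.034, 0.008, 0], [0, 0, -0.014], 0.88],
    [[0, 0, 0.12], [0, 0, 0], 0.88],
    [[0, 0, 0.12], [0, 0, 0], 0.88],
    [[0, 0, 0.12], [0, 0, 0], 0.88],
    [[0, 0, 0.07], [0, 0, 0], 0.88],
    [[0, 0, 0.04], [0, 0, 0], 0.88],
    [[0, 0, 0.03], [0, 0, 0], 0.88],
    [[0, 0, 0], [0, 0, 0], 0.88]
  ]
}}

```text
time_s: 22.2
eef_pos: [389.3, 189.2, -3.6]
ee_rot: [-0.0, 0.765, 0.644, -0.0]
force: [-0.9, -0.6, 0.4]
grip_width: 0.883
grip_force: 0.0
```

>>> {"fn": "servo_tool", "kwargs": {
  "deltas": [
    [[0, 0, 0], [0, 0, 0], 0.3],
    [[0, 0, 0], [0, 0, 0], 0.3],
    [[0, 0, 0], [0, 0, 0], 0.3],
    [[0, 0, 0], [0, 0, 0], 0.3],
    [[0, 0, 0], [0, 0, 0], 0.3]
  ]
}}

```text
time_s: 22.7
eef_pos: [389.8, 189.2, -2.1]
ee_rot: [0.0, 0.765, 0.644, 0.001]
force: [-4.2, -1.3, 13.6]
grip_width: 0.662
grip_force: 92.6
```

>>> {"fn": "servo_tool", "kwargs": {
  "deltas": [
    [[0, 0, -0.05], [0, 0, 0], 0.3],
    [[0, 0, -0.15], [0, 0, 0], 0.3],
    [[0, 0, -0.2], [0, 0, 0], 0.3],
    [[0, 0, -0.2], [0, 0, 0], 0.3],
    [[0, 0, -0.2], [0, 0, 0], 0.3],
    [[0, 0, -0.06], [0, 0, 0], 0.3],
    [[0, 0, 0], [0, 0, 0], 0.3],
    [[0, 0, 0], [0, 0, 0], 0.3]
  ]
}}

```text
time_s: 23.5
eef_pos: [388.9, 189.0, 168.2]
ee_rot: [-0.0, 0.765, 0.644, -0.0]
force: [-0.7, -0.8, -0.2]
grip_width: 0.661
grip_force: 96.3
```

```bash
python3 - <<'E'
from h import *
st,im=shot('pics/w9.png');q=st['ee_rot'];W=Ro.from_quat([*q[1:],q[0]])
for s,c in blobs(im,12,30,120,80,20):
    p=pix('wrist',*c,st['eef_pos'][2]+12,st);print('brass',s,c,p.round(1),W.inv().apply(p-st['eef_pos']).round(1))
go(490.3,4.1,170,-.556)
E
```

```text
brass [250 229  15   9 127] [257.3 232.9] [391.7 208.5 180.2] [ 19.7  -0.5 -12. ]
brass [216 253  12  20 214] [221.7 262.2] [370.8 194.9 180.2] [  2.7 -18.8 -12. ]
brass [288 253  12  20 186] [293.  262.4] [406.9 188.5 180.2] [  2.6  17.8 -12. ]
brass [250 284  15  15 203] [257.1 291.4] [385.5 173.3 180.2] [-16.   -0.6 -12. ]
brass [238 312  39  31 960] [256.7 325.1] [380.9 148.1 180.2] [-41.7  -0.8 -12. ]
shift [-0.8239  0.6584 -0.0122] turn [-3.0000e-04  1.2000e-03  1.2448e+00] | phi 1.399 pos [388.7 188.9 167.7] t 23.6 tilt [-0.0017 -0.0003]
```

>>> {"fn": "servo_tool", "kwargs": {
  "deltas": [
    [[-0.117, 0.094, 0], [0, 0, 0], 0.3],
    [[-0.117, 0.094, 0], [0, 0, 0], 0.3],
    [[-0.117, 0.094, 0], [0, 0, 0], 0.3],
    [[-0.117, 0.094, 0], [0, 0, 0], 0.3],
    [[-0.117, 0.094, 0], [0, 0, 0], 0.3],
    [[-0.117, 0.094, 0], [0, 0, 0], 0.3],
    [[-0.117, 0.094, 0], [0, 0, 0], 0.3],
    [[0, 0, 0], [0, 0, 0.089], 0.3]
  ]
}}

```text
time_s: 24.35
eef_pos: [491.7, 2.6, 167.0]
ee_rot: [-0.001, 0.809, 0.587, -0.001]
force: [-0.6, 0.1, -1.7]
grip_width: 0.669
grip_force: 96.3
```

>>> {"fn": "servo_tool", "kwargs": {
  "deltas": [
    [[0, 0, 0], [0, 0, 0.089], 0.3],
    [[0, 0, 0], [0, 0, 0.089], 0.3],
    [[0, 0, 0], [0, 0, 0.089], 0.3],
    [[0, 0, 0], [0, 0, 0.089], 0.3],
    [[0, 0, 0], [0, 0, 0.089], 0.3],
    [[0, 0, 0], [0, 0, 0.089], 0.3],
    [[0, 0, 0], [0, 0, 0.089], 0.3],
    [[0, 0, 0], [0, 0, 0.089], 0.3]
  ]
}}

```text
time_s: 25.15
eef_pos: [490.4, 5.3, 167.1]
ee_rot: [-0.0, 0.998, 0.068, -0.001]
force: [0.3, 0.1, -1.2]
grip_width: 0.66
grip_force: 96.3
```

>>> {"fn": "servo_tool", "kwargs": {
  "deltas": [
    [[0, 0, 0.05], [0, 0, 0.089], 0.3],
    [[0, 0, 0.05], [0, 0, 0.089], 0.3],
    [[0, 0, 0.05], [0, 0, 0.089], 0.3],
    [[0, 0, 0.05], [0, 0, 0.089], 0.3],
    [[0, 0, 0.05], [0, 0, 0.089], 0.3],
    [[0, 0, 0.05], [0, 0, 0], 0.3],
    [[0, 0, 0], [0, 0, 0], 0.3],
    [[0, 0, 0], [0, 0, 0], 0.3]
  ]
}}

```text
time_s: 25.95
eef_pos: [490.9, 5.2, 108.2]
ee_rot: [0.0, 0.962, -0.274, -0.0]
force: [-0.1, 0.2, -1.7]
grip_width: 0.664
grip_force: 96.3
```

```bash
python3 - <<'E'
from h import *
go(489.2,4.8,70,-.556)
E
```

```text
shift [-0.0058  0.0061  0.191 ] turn [0.0002 0.0005 0.0005] | phi -0.555 pos [490.9   5.2 108.2] t 25.9 tilt [-0.0009  0.0002]
```

>>> {"fn": "servo_tool", "kwargs": {
  "deltas": [
    [[-0.006, 0.007, 0.05], [0, 0, 0], 0.3],
    [[0, 0, 0.05], [0, 0, 0], 0.3],
    [[0, 0, 0.05], [0, 0, 0], 0.3],
    [[0, 0, 0.04], [0, 0, 0], 0.3],
    [[0, 0, 0], [0, 0, 0], 0.3]
  ]
}}

```text
time_s: 26.45
eef_pos: [489.4, 4.4, 69.5]
ee_rot: [0.0, 0.961, -0.275, -0.0]
force: [2.6, -1.4, -2.9]
grip_width: 0.663
grip_force: 96.3
```

>>> {"fn": "servo_tool", "kwargs": {
  "deltas": [
    [[0, 0, 0.05], [0, 0, 0], 0.3],
    [[0, 0, 0.03], [0, 0, 0], 0.3],
    [[0, 0, 0.03], [0, 0, 0], 0.3],
    [[0, 0, 0.01], [0, 0, 0], 0.3],
    [[0, 0, 0], [0, 0, 0], 0.3]
  ]
}}

```text
time_s: 26.95
eef_pos: [489.5, 4.5, 46.3]
ee_rot: [0.0, 0.961, -0.275, 0.0]
force: [3.1, -2.2, -3.3]
grip_width: 0.661
grip_force: 96.3
```

>>> {"fn": "servo_tool", "kwargs": {
  "deltas": [
    [[0, 0, 0.008], [0, 0, 0], 0.3],
    [[0, 0, 0.008], [0, 0, 0], 0.3],
    [[0, 0, 0], [0, 0, 0], 0.3]
  ]
}}

```text
time_s: 27.25
eef_pos: [489.6, 4.5, 44.0]
ee_rot: [0.0, 0.961, -0.275, 0.0]
force: [0.7, -1.6, 7.5]
grip_width: 0.665
grip_force: 97.5
```

>>> {"fn": "servo_tool", "kwargs": {
  "deltas": [
    [[0, 0, 0], [0, 0, 0], 0.88],
    [[0, 0, 0], [0, 0, 0], 0.88],
    [[0, 0, 0], [0, 0, 0], 0.88],
    [[0, 0, -0.02], [0, 0, 0], 0.88],
    [[0, 0, -0.15], [0, 0, 0], 0.88],
    [[0, 0, -0.2], [0, 0, 0], 0.88],
    [[0, 0, -0.2], [0, 0, 0], 0.88],
    [[0, 0, -0.03], [0, 0, 0], 0.88]
  ]
}}

```text
time_s: 28.05
eef_pos: [490.9, 4.4, 167.8]
ee_rot: [-0.0, 0.961, -0.275, 0.004]
force: [0.1, -0.2, -0.9]
grip_width: 0.881
grip_force: 0.0
```

```bash
python3 - <<'E'
from h import *
st,im=shot('pics/w10.png')
cv2.imwrite('pics/w10.png',cv2.resize(im[60:300,160:360],None,fx=2.4,fy=2.4,interpolation=cv2.INTER_CUBIC))
for s,c in blobs(im,12,30,120,80,20):print('brass',s,c,pix('wrist',*c,54,st).round(1))
go(388,-362,170,1.52)
E
```

```text
brass [476   0  36  41 909] [493.8  19.7] [ 521.7 -313.9   54. ]
brass [255 171   8   6  44] [258.2 173.4] [504.3  -4.8  54. ]
brass [234 189   7  10  60] [236.8 193.8] [498.4  21.8  54. ]
brass [276 189   7  10  64] [279.2 193.9] [478.  -10.9  54. ]
brass [246 226  25  25 531] [258.1 237.4] [450.7  28.6  54. ]
shift [ 0.5359  1.8254 -0.019 ] turn [ 0.0026 -0.0032 -1.3227] | phi -0.558 pos [490.3   4.5 166.3] t 28.1 tilt [ 0.0052 -0.0011]
```

View pics/w10.png

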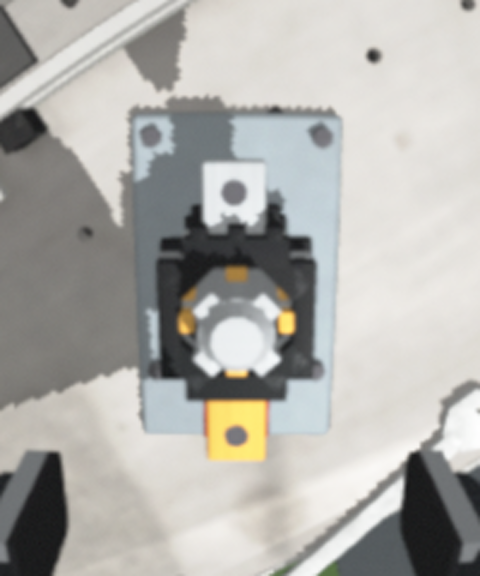

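Layers 1 to 3 alternate correctly: brass tab at crop (236,435) on the mark's side and steel tab opposite at (234,190). Next is separator 2.

>>> {"fn": "servo_tool", "kwargs": {
  "deltas": [
    [[0.06, 0.203, 0], [0, 0, 0], 0.88],
    [[0.06, 0.203, 0], [0, 0, 0], 0.88],
    [[0.06, 0.203, 0], [0, 0, 0], 0.88],
    [[0.06, 0.203, 0], [0, 0, 0], 0.88],
    [[0.06, 0.203, 0], [0, 0, 0], 0.88],
    [[0.06, 0.203, 0], [0, 0, 0], 0.88],
    [[0.06, 0.203, 0], [0, 0, 0], 0.88],
    [[0.06, 0.203, 0], [0, 0, 0], 0.88]
  ]
}}

```text
time_s: 28.9
eef_pos: [397.6, -322.9, 162.0]
ee_rot: [-0.001, 0.961, -0.275, -0.001]
force: [0.1, 0.7, -0.5]
grip_width: 0.886
grip_force: 0.0
```

>>> {"fn": "servo_tool", "kwargs": {
  "deltas": [
    [[0.06, 0.203, 0], [0, 0, 0], 0.88],
    [[0, 0, 0], [0, 0, -0.088], 0.88],
    [[0, 0, 0], [0, 0, -0.088], 0.88],
    [[0, 0, 0], [0, 0, -0.088], 0.88],
    [[0, 0, 0], [0, 0, -0.088], 0.88],
    [[0, 0, 0], [0, 0, -0.088], 0.88],
    [[0, 0, 0], [0, 0, -0.088], 0.88],
    [[0, 0, 0], [0, 0, -0.088], 0.88]
  ]
}}

```text
time_s: 29.7
eef_pos: [387.1, -362.0, 161.9]
ee_rot: [-0.001, 0.979, 0.206, -0.0]
force: [0.6, -0.6, 0.0]
grip_width: 0.881
grip_force: 0.0
```

>>> {"fn": "servo_tool", "kwargs": {
  "deltas": [
    [[0, 0, 0.05], [0, 0, -0.088], 0.88],
    [[0, 0, 0.05], [0, 0, -0.088], 0.88],
    [[0, 0, 0.05], [0, 0, -0.088], 0.88],
    [[0, 0, 0.05], [0, 0, -0.088], 0.88],
    [[0, 0, 0.05], [0, 0, -0.088], 0.88],
    [[0, 0, 0.05], [0, 0, -0.088], 0.88],
    [[0, 0, 0.05], [0, 0, -0.088], 0.88],
    [[0, 0, 0], [0, 0, -0.088], 0.88]
  ]
}}

```text
time_s: 30.5
eef_pos: [386.6, -361.3, 90.7]
ee_rot: [-0.002, 0.724, 0.689, 0.0]
force: [0.4, 0.2, -0.2]
grip_width: 0.882
grip_force: 0.0
```

>>> {"fn": "servo_tool", "kwargs": {
  "deltas": [
    [[0, 0, 0], [0, 0, 0], 0.88],
    [[0, 0, 0], [0, 0, 0], 0.88]
  ]
}}

```text
time_s: 30.7
eef_pos: [387.2, -362.2, 92.7]
ee_rot: [-0.001, 0.728, 0.686, 0.0]
force: [0.2, 0.3, -0.0]
grip_width: 0.879
grip_force: 0.0
```

```bash
python3 - <<'E'
from h import *
st,im=shot('pics/w11.png')
cv2.imwrite('pics/w11.png',cv2.resize(im[80:330,140:380],None,fx=2.4,fy=2.4,interpolation=cv2.INTER_CUBIC))
print(toc([387,-362.8,24],'wrist',st));go(387,-362,95,1.52)
for s,c in blobs(im,2,20,150,100,60):print('orange',s,c,pix('wrist',*c,16,st).round(1))
E
```

```text
[257.69750961 210.38205066]
shift [ 0.0017 -0.0016 -0.0104] turn [-0.0002 -0.0004 -0.0049] | phi 1.512 pos [ 387.3 -362.4   92.9] t 30.8 tilt [-0.0003  0.0006]
orange [ 372  162   63   68 2225] [402.7 195.3] [ 510.1 -360.6   16. ]
```

View pics/w11.png

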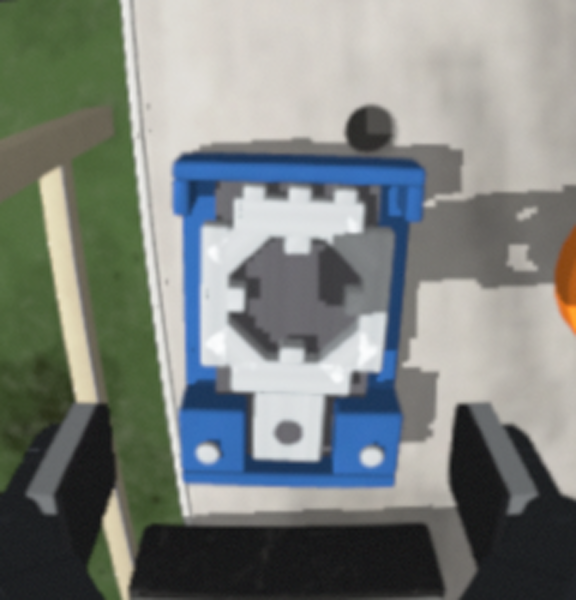

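Separator 2: hole centre at crop (295,298), which is full-image (262.9,204.2). Its tab hole is at (260,260), toward the gripper.

```bash
python3 - <<'E'
from h import *
st=np.load('st.npy',allow_pickle=True).item()
f=lambda x,y:pix('wrist',140+x/2.4,80+y/2.4,24,st)
c=f(295,298);t=f(288,432);print(c,t,np.linalg.norm(t-c),ang(t,c),ang(f(291,355),f(298,240)))
go(c[0],c[1],11.5,ang(t,c))
E
```

```text
[ 391.23957479 -357.97363335   24.        ] [ 386.33581078 -406.96332008   24.        ] 49.234503223111815 1.471030759739657 1.4614689516096067
shift [0.0228 0.0185 0.4072] turn [-0.0002 -0.0004  0.0262] | phi 1.512 pos [ 387.3 -362.4   92.9] t 30.8 tilt [-0.0003  0.0006]
```

>>> {"fn": "servo_tool", "kwargs": {
  "deltas": [
    [[0.023, 0.018, 0], [0, 0, 0.026], 0.88],
    [[0, 0, 0.1], [0, 0, 0], 0.88],
    [[0, 0, 0.1], [0, 0, 0], 0.88],
    [[0, 0, 0.1], [0, 0, 0], 0.88],
    [[0, 0, 0.05], [0, 0, 0], 0.88],
    [[0, 0, 0.035], [0, 0, 0], 0.88],
    [[0, 0, 0.02], [0, 0, 0], 0.88],
    [[0, 0, 0], [0, 0, 0], 0.88]
  ]
}}

```text
time_s: 31.55
eef_pos: [391.3, -358.2, 12.4]
ee_rot: [0.0, 0.74, 0.672, 0.0]
force: [0.1, -1.4, 0.3]
grip_width: 0.878
grip_force: 0.0
```

>>> {"fn": "servo_tool", "kwargs": {
  "deltas": [
    [[0, 0, 0], [0, 0, 0], 0.3],
    [[0, 0, 0], [0, 0, 0], 0.3],
    [[0, 0, 0], [0, 0, 0], 0.3],
    [[0, 0, 0], [0, 0, 0], 0.3],
    [[0, 0, 0], [0, 0, 0], 0.3]
  ]
}}

```text
time_s: 32.05
eef_pos: [391.6, -358.6, 13.8]
ee_rot: [0.001, 0.74, 0.672, -0.0]
force: [-1.3, 2.3, 8.8]
grip_width: 0.663
grip_force: 94.8
```

```bash
python3 - <<'E'
from h import *
st=telemetry.sense();print(st['force'],st['grip_width'],st['grip_force'],st['joints'].round(2));go(391.2,-358,165,1.47)
E
```

```text
[-1.32980678  2.33570627  8.80548787] 0.6628029845976474 94.75761294364929 [-0.96  0.6   1.7  -0.    0.84 -0.87]
shift [ 0.0017 -0.0016 -0.756 ] turn [0.0007 0.0009 0.003 ] | phi 1.475 pos [ 391.6 -358.6   13.8] t 32.0 tilt [ 0.0009 -0.0015]
```

>>> {"fn": "servo_tool", "kwargs": {
  "deltas": [
    [[0, 0, -0.05], [0, 0, 0], 0.3],
    [[0, 0, -0.1], [0, 0, 0], 0.3],
    [[0, 0, -0.2], [0, 0, 0], 0.3],
    [[0, 0, -0.2], [0, 0, 0], 0.3],
    [[0, 0, -0.2], [0, 0, 0], 0.3],
    [[0, 0, -0.05], [0, 0, 0], 0.3],
    [[0, 0, 0], [0, 0, 0], 0.3]
  ]
}}

```text
time_s: 32.75
eef_pos: [391.6, -358.6, 174.1]
ee_rot: [0.002, 0.74, 0.672, -0.0]
force: [0.1, 0.4, -1.6]
grip_width: 0.658
grip_force: 96.1
```

```bash
python3 - <<'E'
from h import *
go(490.6,4,165,2.586)
E
```

```text
shift [1.8522 0.3185 0.0412] turn [ 4.000e-04  2.400e-03 -7.075e-01] | phi 1.475 pos [ 391.6 -358.6  174.1] t 32.8 tilt [ 0.0021 -0.003 ]
```

>>> {"fn": "servo_tool", "kwargs": {
  "deltas": [
    [[0.206, 0.0354, 0], [0, 0, 0], 0.3],
    [[0.206, 0.0354, 0], [0, 0, 0], 0.3],
    [[0.206, 0.0354, 0], [0, 0, 0], 0.3],
    [[0.206, 0.0354, 0], [0, 0, 0], 0.3],
    [[0.206, 0.0354, 0], [0, 0, 0], 0.3],
    [[0.206, 0.0354, 0], [0, 0, 0], 0.3],
    [[0.206, 0.0354, 0], [0, 0, 0], 0.3],
    [[0.206, 0.0354, 0], [0, 0, 0], 0.3]
  ]
}}

```text
time_s: 33.55
eef_pos: [478.7, -33.6, 170.8]
ee_rot: [-0.001, 0.74, 0.672, -0.001]
force: [0.3, -0.3, -0.4]
grip_width: 0.665
grip_force: 96.1
```

>>> {"fn": "servo_tool", "kwargs": {
  "deltas": [
    [[0.204, 0.0354, 0], [0, 0, 0], 0.3],
    [[0, 0, 0], [0, 0, -0.089], 0.3],
    [[0, 0, 0], [0, 0, -0.089], 0.3],
    [[0, 0, 0], [0, 0, -0.089], 0.3],
    [[0, 0, 0], [0, 0, -0.089], 0.3],
    [[0, 0, 0], [0, 0, -0.089], 0.3],
    [[0, 0, 0.03], [0, 0, -0.089], 0.3],
    [[0, 0, 0.03], [0, 0, -0.089], 0.3]
  ]
}}

```text
time_s: 34.35
eef_pos: [489.4, 4.6, 158.6]
ee_rot: [-0.001, 0.335, 0.942, -0.0]
force: [1.0, 0.4, -1.1]
grip_width: 0.666
grip_force: 96.1
```

>>> {"fn": "servo_tool", "kwargs": {
  "deltas": [
    [[0, 0, 0.08], [0, 0, -0.085], 0.3],
    [[0, 0, 0.08], [0, 0, 0], 0.3],
    [[0, 0, 0.08], [0, 0, 0], 0.3],
    [[0, 0, 0], [0, 0, 0], 0.3],
    [[0, 0, 0], [0, 0, 0], 0.3],
    [[0, 0, 0], [0, 0, 0], 0.3]
  ]
}}

```text
time_s: 34.95
eef_pos: [490.4, 4.4, 112.7]
ee_rot: [0.0, 0.274, 0.962, 0.0]
force: [0.7, 0.4, -1.0]
grip_width: 0.665
grip_force: 96.1
```

```bash
python3 - <<'E'
from h import *
go(490.6,4,70,2.586)
E
```

```text
shift [-0.0018 -0.0013  0.2134] turn [0.0001 0.0003 0.0005] | phi 2.587 pos [490.4   4.4 112.7] t 35.0 tilt [ 0.0005 -0.0001]
```

>>> {"fn": "servo_tool", "kwargs": {
  "deltas": [
    [[-0.001, -0.001, 0.06], [0, 0, 0], 0.3],
    [[0, 0, 0.05], [0, 0, 0], 0.3],
    [[0, 0, 0.05], [0, 0, 0], 0.3],
    [[0, 0, 0.04], [0, 0, 0], 0.3],
    [[0, 0, 0], [0, 0, 0], 0.3]
  ]
}}

```text
time_s: 35.45
eef_pos: [489.6, 4.3, 71.0]
ee_rot: [-0.001, 0.274, 0.962, -0.0]
force: [-0.7, -0.1, -0.7]
grip_width: 0.662
grip_force: 96.1
```

>>> {"fn": "servo_tool", "kwargs": {
  "deltas": [
    [[0, 0, 0.05], [0, 0, 0], 0.3],
    [[0, 0, 0.03], [0, 0, 0], 0.3],
    [[0, 0, 0.01], [0, 0, 0], 0.3],
    [[0, 0, 0], [0, 0, 0], 0.3]
  ]
}}

```text
time_s: 35.85
eef_pos: [490.2, 4.2, 54.0]
ee_rot: [-0.0, 0.274, 0.962, -0.0]
force: [0.7, -0.7, -1.9]
grip_width: 0.663
grip_force: 96.1
```

>>> {"fn": "servo_tool", "kwargs": {
  "deltas": [
    [[0, 0, 0.007], [0, 0, 0], 0.3],
    [[0, 0, 0.007], [0, 0, 0], 0.3],
    [[0, 0, 0], [0, 0, 0], 0.3]
  ]
}}

```text
time_s: 36.15
eef_pos: [490.5, 4.1, 51.8]
ee_rot: [0.0, 0.274, 0.962, 0.0]
force: [-0.2, 0.2, 2.7]
grip_width: 0.662
grip_force: 96.4
```

>>> {"fn": "servo_tool", "kwargs": {
  "deltas": [
    [[0, 0, 0], [0, 0, 0], 0.88],
    [[0, 0, 0], [0, 0, 0], 0.88],
    [[0, 0, 0], [0, 0, 0], 0.88],
    [[0, 0, -0.02], [0, 0, 0], 0.88],
    [[0, 0, -0.15], [0, 0, 0], 0.88],
    [[0, 0, -0.2], [0, 0, 0], 0.88],
    [[0, 0, -0.2], [0, 0, 0], 0.88],
    [[0, 0, 0], [0, 0, 0], 0.88]
  ]
}}

```text
time_s: 36.95
eef_pos: [492.5, 3.7, 170.5]
ee_rot: [0.005, 0.274, 0.962, 0.0]
force: [0.1, -0.2, -0.4]
grip_width: 0.883
grip_force: 0.0
```

```bash
python3 - <<'E'
from h import *
st,im=shot('pics/w12.png')
A=cv2.resize(im[70:270,160:360],None,fx=2,fy=2,interpolation=cv2.INTER_CUBIC)
b=optics.capture('scene');B=cv2.resize(b[185:265,170:250],(400,400),interpolation=cv2.INTER_CUBIC)
cv2.imwrite('pics/w12.png',np.hstack([A,B]))
for s,c in blobs(im,2,20,150,100,60):print('orange',s,c,pix('wrist',*c,16,st).round(1))
b=optics.capture('top')
for s,c in blobs(b,2,14,150,100,30):print('top orange',s,c,pix('top',*c,16).round(1))
E
```

```text
orange [242 116  28  33 140] [258.6 123. ] [445.2  35.4  16. ]
top orange [315 137  22  22 188] [325.8 147.5] [ 558.8 -339.2   16. ]
```

View pics/w12.png

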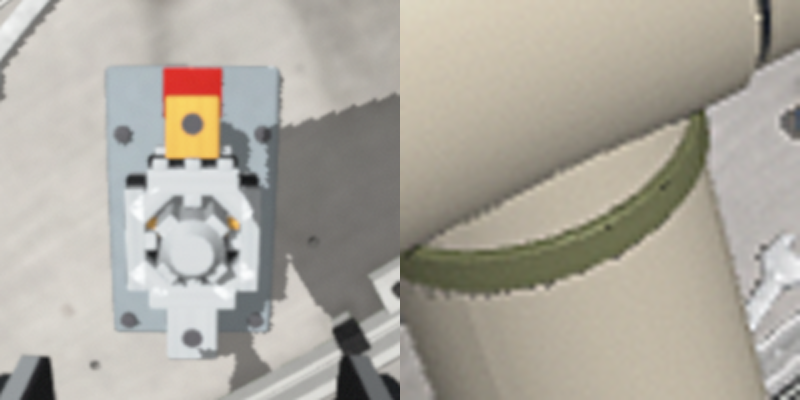

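The pack is complete: red mark, brass tab at (192,125), and the top separator's steel tab opposite at (192,335). The collar has been knocked to about (559,-339), so I'll approach with the fingers closing parallel to the rail.

```bash
python3 - <<'E'
from h import *
go(555,-339,165,3.1416)
E
```

```text
shift [-1.1808e+00 -1.2873e+00 -1.1000e-03] turn [-0.     -0.0006 -0.3532] | phi 2.587 pos [489.9   4.2 164.9] t 37.1 tilt [-0.0009  0.0002]
```

>>> {"fn": "servo_tool", "kwargs": {
  "deltas": [
    [[-0.148, -0.161, 0], [0, 0, 0], 0.95],
    [[-0.148, -0.161, 0], [0, 0, 0], 0.95],
    [[-0.148, -0.161, 0], [0, 0, 0], 0.95],
    [[-0.148, -0.161, 0], [0, 0, 0], 0.95],
    [[-0.148, -0.161, 0], [0, 0, 0], 0.95],
    [[-0.148, -0.161, 0], [0, 0, 0], 0.95],
    [[-0.148, -0.161, 0], [0, 0, 0], 0.95],
    [[-0.148, -0.161, 0], [0, 0, 0], 0.95]
  ]
}}

```text
time_s: 37.9
eef_pos: [555.5, -341.0, 163.5]
ee_rot: [-0.001, 0.274, 0.962, 0.001]
force: [0.2, -0.5, 0.8]
grip_width: 0.951
grip_force: 0.0
```

>>> {"fn": "servo_tool", "kwargs": {
  "deltas": [
    [[0, 0, 0.07], [0, 0, -0.088], 0.95],
    [[0, 0, 0.07], [0, 0, -0.088], 0.95],
    [[0, 0, 0.07], [0, 0, -0.088], 0.95],
    [[0, 0, 0.07], [0, 0, -0.088], 0.95],
    [[0, 0, 0], [0, 0, 0], 0.95],
    [[0, 0, 0], [0, 0, 0], 0.95],
    [[0, 0, 0], [0, 0, 0], 0.95]
  ]
}}

```text
time_s: 38.6
eef_pos: [556.1, -339.7, 109.9]
ee_rot: [0.0, 0.002, 1.0, -0.0]
force: [-0.2, 0.3, -0.5]
grip_width: 0.948
grip_force: 0.0
```

```bash
cat >> h.py <<'E'
def collar():
    st,im=shot('c.png');h=cv2.cvtColor(im,cv2.COLOR_BGR2HSV)
    k=((h[...,0]>=2)&(h[...,0]<=18)&(h[...,1]>150)&(h[...,2]>70)).astype(np.uint8)
    cs,_=cv2.findContours(k,cv2.RETR_EXTERNAL,cv2.CHAIN_APPROX_NONE);c=max(cs,key=cv2.contourArea)
    return st,im,c
E
python3 - <<'E'
from h import *
st,im,c=collar();print(cv2.boundingRect(c))
P=np.array([pix('wrist',*p[0],16,st)[:2] for p in c]).astype(np.float32)
print(cv2.minEnclosingCircle(P),cv2.fitEllipse(P),toc([559,-339,16],'wrist',st));go(559,-339,100,3.1416)
E
```

```text
(227, 167, 68, 68)
((558.8289794921875, -336.5545654296875), 30.75031280517578) ((558.934814453125, -336.13739013671875), (56.87639617919922, 60.9254035949707), 93.77529907226562) [257.34993913 201.99901594]
shift [-0.0144  0.0035  0.0503] turn [-0.0004  0.0004 -0.0025] | phi 3.138 pos [ 556.1 -339.7  110.1] t 38.6 tilt [ 0.0007 -0.0006]
```

```bash
python3 - <<'E'
from h import *
go(558.9,-336.4,0,3.1416)
E
```

```text
shift [-0.0136  0.0168  0.5503] turn [-0.0004  0.0004 -0.0025] | phi 3.138 pos [ 556.1 -339.7  110.1] t 38.6 tilt [ 0.0007 -0.0006]
```

>>> {"fn": "servo_tool", "kwargs": {
  "deltas": [
    [[-0.0136, 0.0168, 0], [0, 0, 0], 0.95],
    [[0, 0, 0.13], [0, 0, 0], 0.95],
    [[0, 0, 0.13], [0, 0, 0], 0.95],
    [[0, 0, 0.13], [0, 0, 0], 0.95],
    [[0, 0, 0.08], [0, 0, 0], 0.95],
    [[0, 0, 0.05], [0, 0, 0], 0.95],
    [[0, 0, 0.03], [0, 0, 0], 0.95],
    [[0, 0, 0], [0, 0, 0], 0.95]
  ]
}}

```text
time_s: 39.45
eef_pos: [558.7, -336.2, -0.5]
ee_rot: [0.0, 0.001, 1.0, -0.0]
force: [1.1, -0.0, 0.5]
grip_width: 0.953
grip_force: 0.0
```

>>> {"fn": "servo_tool", "kwargs": {
  "deltas": [
    [[0, 0, 0], [0, 0, 0], 0.3],
    [[0, 0, 0], [0, 0, 0], 0.3],
    [[0, 0, 0], [0, 0, 0], 0.3],
    [[0, 0, 0], [0, 0, 0], 0.3],
    [[0, 0, 0], [0, 0, 0], 0.3],
    [[0, 0, 0], [0, 0, 0], 0.3]
  ]
}}

```text
time_s: 40.05
eef_pos: [559.5, -336.8, 1.7]
ee_rot: [0.001, 0.001, 1.0, -0.001]
force: [-0.8, 0.3, 7.2]
grip_width: 0.654
grip_force: 95.2
```

>>> {"fn": "servo_tool", "kwargs": {
  "deltas": [
    [[0, 0, -0.05], [0, 0, 0], 0.3],
    [[0, 0, -0.1], [0, 0, 0], 0.3],
    [[0, 0, -0.2], [0, 0, 0], 0.3],
    [[0, 0, -0.2], [0, 0, 0], 0.3],
    [[0, 0, -0.2], [0, 0, 0], 0.3],
    [[0, 0, -0.08], [0, 0, 0], 0.3],
    [[0, 0, 0], [0, 0, 0], 0.3],
    [[0, 0, 0], [0, 0, 0], 0.3]
  ]
}}

```text
time_s: 40.85
eef_pos: [558.3, -335.9, 164.8]
ee_rot: [-0.0, 0.001, 1.0, 0.0]
force: [-0.4, -0.4, -1.2]
grip_width: 0.657
grip_force: 95.7
```

```bash
python3 - <<'E'
from h import *
st,im,c=collar();print(cv2.boundingRect(c),st['grip_width'],st['grip_force'])
P=np.array([pix('wrist',*p[0],st['eef_pos'][2]+16,st)[:2] for p in c]).astype(np.float32)-st['eef_pos'][:2].astype(np.float32)
print(cv2.minEnclosingCircle(P),cv2.fitEllipse(P))
go(490.5,4.2,175,3.1416)
E
```

```text
(202, 209, 112, 105) 0.6571615055092971 95.68636459851405
((-2.864065170288086, 0.4994686245918274), 31.338298797607422) ((-2.6735448837280273, 0.6604154109954834), (56.49480056762695, 62.48996353149414), 97.06993865966797)
shift [ 0.3414  1.6993 -0.0513] turn [ 0.0011 -0.0012 -0.0012] | phi 3.140 pos [ 558.1 -335.8  164.1] t 40.9 tilt [-0.0018  0.0017]
```

>>> {"fn": "servo_tool", "kwargs": {
  "deltas": [
    [[0.038, 0.189, 0], [0, 0, 0], 0.3],
    [[0.038, 0.189, 0], [0, 0, 0], 0.3],
    [[0.038, 0.189, 0], [0, 0, 0], 0.3],
    [[0.038, 0.189, 0], [0, 0, 0], 0.3],
    [[0.038, 0.189, 0], [0, 0, 0], 0.3],
    [[0.038, 0.189, 0], [0, 0, 0], 0.3],
    [[0.038, 0.189, 0], [0, 0, 0], 0.3],
    [[0.038, 0.189, 0], [0, 0, 0], 0.3]
  ]
}}

```text
time_s: 41.7
eef_pos: [497.2, -32.0, 164.2]
ee_rot: [-0.001, 0.001, 1.0, 0.0]
force: [0.5, 0.1, -1.6]
grip_width: 0.654
grip_force: 95.7
```

>>> {"fn": "servo_tool", "kwargs": {
  "deltas": [
    [[0.038, 0.187, 0], [0, 0, 0], 0.3],
    [[0, 0, 0.1], [0, 0, 0], 0.3],
    [[0, 0, 0.1], [0, 0, 0], 0.3],
    [[0, 0, 0.05], [0, 0, 0], 0.3],
    [[0, 0, 0], [0, 0, 0], 0.3],
    [[0, 0, 0], [0, 0, 0], 0.3],
    [[0, 0, 0], [0, 0, 0], 0.3]
  ]
}}

```text
time_s: 42.4
eef_pos: [491.2, 3.5, 116.1]
ee_rot: [0.001, 0.001, 1.0, -0.0]
force: [0.5, -0.0, -1.2]
grip_width: 0.652
grip_force: 95.7
```

```bash
python3 - <<'E'
from h import *
go(490.5,4.2,63,3.1416)
E
```

```text
shift [0.004  0.0035 0.2657] turn [-0.0001  0.0007 -0.0013] | phi 3.139 pos [491.2   3.5 116.1] t 42.4 tilt [ 0.0011 -0.0002]
```

>>> {"fn": "servo_tool", "kwargs": {
  "deltas": [
    [[0.003, 0.003, 0.05], [0, 0, 0], 0.3],
    [[0, 0, 0.05], [0, 0, 0], 0.3],
    [[0, 0, 0.05], [0, 0, 0], 0.3],
    [[0, 0, 0.05], [0, 0, 0], 0.3],
    [[0, 0, 0.03], [0, 0, 0], 0.3],
    [[0, 0, 0.015], [0, 0, 0], 0.3],
    [[0, 0, 0], [0, 0, 0], 0.3]
  ]
}}

```text
time_s: 43.1
eef_pos: [490.1, 4.4, 66.1]
ee_rot: [-0.0, 0.001, 1.0, 0.0]
force: [0.0, -0.5, -0.5]
grip_width: 0.651
grip_force: 95.8
```

>>> {"fn": "servo_tool", "kwargs": {
  "deltas": [
    [[0, 0, 0.008], [0, 0, 0], 0.3],
    [[0, 0, 0.007], [0, 0, 0], 0.3],
    [[0, 0, 0], [0, 0, 0], 0.3]
  ]
}}

```text
time_s: 43.4
eef_pos: [490.5, 4.3, 63.7]
ee_rot: [0.0, 0.001, 1.0, -0.0]
force: [-0.5, 0.3, -0.2]
grip_width: 0.659
grip_force: 95.9
```

>>> {"fn": "servo_tool", "kwargs": {
  "deltas": [
    [[0, 0, 0.006], [0, 0, 0], 0.3],
    [[0, 0, 0.004], [0, 0, 0], 0.3],
    [[0, 0, 0], [0, 0, 0], 0.3]
  ]
}}

```text
time_s: 43.7
eef_pos: [490.7, 4.3, 63.5]
ee_rot: [0.001, 0.001, 1.0, -0.0]
force: [-7.8, -0.0, 21.9]
grip_width: 0.651
grip_force: 98.4
```

>>> {"fn": "servo_tool", "kwargs": {
  "deltas": [
    [[0, 0, 0], [0, 0, 0], 0.92],
    [[0, 0, 0], [0, 0, 0], 0.92],
    [[0, 0, 0], [0, 0, 0], 0.92],
    [[0, 0, 0], [0, 0, 0], 0.92],
    [[0, 0, -0.05], [0, 0, 0], 0.92],
    [[0, 0, -0.2], [0, 0, 0], 0.92],
    [[0, 0, -0.2], [0, 0, 0], 0.92],
    [[0, 0, -0.1], [0, 0, 0], 0.92]
  ]
}}

```text
time_s: 44.5
eef_pos: [491.2, 4.2, 175.3]
ee_rot: [0.002, 0.001, 1.0, -0.001]
force: [-0.5, 0.7, -0.5]
grip_width: 0.922
grip_force: 0.0
```

>>> {"fn": "servo_tool", "kwargs": {
  "deltas": [
    [[0, 0, 0], [0, 0, 0], 0.92],
    [[0, 0, 0], [0, 0, 0], 0.92],
    [[0, 0, 0], [0, 0, 0], 0.92],
    [[0, 0, 0], [0, 0, 0], 0.92],
    [[0, 0, 0], [0, 0, 0], 0.92]
  ]
}}

```text
time_s: 45.0
eef_pos: [490.0, 4.4, 170.8]
ee_rot: [-0.001, 0.001, 1.0, 0.0]
force: [-0.3, -0.2, -0.6]
grip_width: 0.922
grip_force: 0.0
```

```bash
python3 - <<'E'
from h import *
st,im,c=collar();x,y,w,h=cv2.boundingRect(c);print(x,y,w,h)
P=np.array([pix('wrist',*p[0],78,st)[:2] for p in c]).astype(np.float32)
print(cv2.minEnclosingCircle(P),cv2.fitEllipse(P))
cv2.imwrite('pics/w13.png',cv2.resize(im[60:280,150:370],None,fx=2.6,fy=2.6,interpolation=cv2.INTER_CUBIC))
E
```

```text
223 165 69 68
((490.5956115722656, 5.07549524307251), 30.525402069091797) ((490.7381286621094, 4.862436771392822), (56.94338607788086, 60.348472595214844), 95.20690155029297)
```

View pics/w13.png

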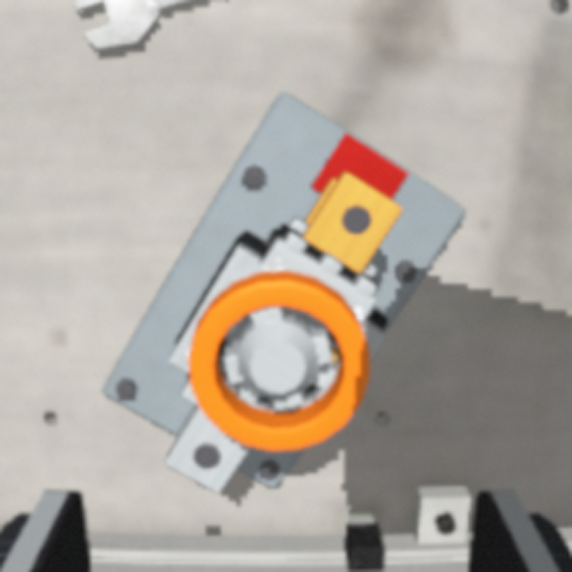

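The collar lies flat round the hub, within about 1 mm of its axis. The disc tabs point to the mark and the separator tabs are opposite.

```bash
python3 -c "
from rig import ctrl
print(ctrl.finish_job())"
```

```text
the job is handed in; nothing more can be done
None
```

I built the clutch pack with the two friction discs present (I saw no third), the two separators in alternation and the collar on top, and handed it in at about 45 s; the pictures show tabs right and collar flat within about 1 mm of the hub axis, but the hand-in returned no verdict.

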